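# Set gold ornaments before the curing lamp

### The job

Get the ornaments ready for curing: lift the shield out of its slot in front of the lamp and hang it by its hole on the peg of the stand, and stand every gold treasure chest upright in the middle of a felt pad of its own on the carriage, its hasp pointed squarely at the lamp as the arrows on the carriage show. Only when all that is done, wind the handwheel clockwise until the carriage is fully home against its stops; let go of everything and leave the jars, the bottle and the dish where they are. If a chest gets knocked out of place, put it right again.

Things in the scene. Friction and masses are not known exactly. Their poses are not given: they have to be found in the camera images.
- bench: grey curing bench, fixed (place and yaw vary), origin on the table, x axis along the carriage's travel, towards the lamp. In its frame, mm: base plate 12 thick, x -160..200, y -150..150; white lamp housing x 127..187, y -80..80, top z 105; slot for the shield at x 105, 10 wide, between rails 18 high on the plate; stops at x 66, y +-90; handwheel on its gearbox at x -60, y -215
- carriage (a joint): position of the carriage (aluminium slide, 120 x 270 mm, 32 mm deck height, with three felt pads in a row across), in m along the bench's x: 0 fully back, 0.070 home against the stops. Driven by the handwheel, which turned clockwise seen from above moves it towards the lamp, 2.79 mm per radian (17.5 mm a turn, four turns in all); it cannot be pushed by hand
- wheel_centre (a point): on the vertical axis of the handwheel, at the top face of its rim (66 mm above the table); the wheel measures 116 mm across
- crank_mid (a point): middle of the upright crank grip on the handwheel: black cylinder, diameter 20, 46 mm tall, its top 18 mm above this point, 48 mm from the wheel's axis; it spins freely on its pin and can be pinched from above while it is led round
- pad0 (a point): centre of the top face of a round felt pad on the carriage, diameter 68, 32 mm above the table; x points to the lamp like the black arrow beside it. The three pads stand 80 mm apart across the carriage, this one on the handwheel side
- pad1 (a point): centre of the top face of a round felt pad on the carriage, diameter 68, 32 mm above the table; x points to the lamp like the black arrow beside it. The three pads stand 80 mm apart across the carriage, this one in the middle
- pad2 (a point): centre of the top face of a round felt pad on the carriage, diameter 68, 32 mm above the table; x points to the lamp like the black arrow beside it. The three pads stand 80 mm apart across the carriage, this one at the end away from the handwheel
- chest0: gold treasure chest ornament, 60 wide (y), 44 deep (x), barrel lid up to 59 mm, a small metal cap on it up to 75; flat front and back faces up to 40. Origin at the centre of its underside; +x points out of the front, where a 26 mm wide hasp plate with a keyhole stands out 6 mm, at heights 16 to 40. 120 g, heavy foot. May be absent
- chest1: gold treasure chest ornament, 60 wide (y), 44 deep (x), barrel lid up to 59 mm, a small metal cap on it up to 75; flat front and back faces up to 40. Origin at the centre of its underside; +x points out of the front, where a 26 mm wide hasp plate with a keyhole stands out 6 mm, at heights 16 to 40. 120 g, heavy foot. May be absent
- chest2: gold treasure chest ornament, 60 wide (y), 44 deep (x), barrel lid up to 59 mm, a small metal cap on it up to 75; flat front and back faces up to 40. Origin at the centre of its underside; +x points out of the front, where a 26 mm wide hasp plate with a keyhole stands out 6 mm, at heights 16 to 40. 120 g, heavy foot. May be absent
- chest0_hasp (a point): outer face of the hasp of chest0, 28 mm in front of its axis, 28 mm up
- chest1_hasp (a point): outer face of the hasp of chest1, 28 mm in front of its axis, 28 mm up
- chest2_hasp (a point): outer face of the hasp of chest2, 28 mm in front of its axis, 28 mm up
- shield: aluminium shield plate, stands upright in the slot before the lamp: 130 wide (y), 135 tall, 6 thick (x). Origin at the middle of its lower edge. Panel up to 75 mm, above it a hole 48 wide with chamfered upper corners, heights 75 to 107, then a solid top strip, heights 107 to 135. 200 g
- shield_eye (a point): middle of the upper edge of the shield's hole, 107 mm above its lower edge, 28 mm below its top
- stand: dark steel peg stand, fixed to the table (its place and yaw vary). Origin on the table. Its post stands at x 35..55, y -12..12, top at 205 mm; from it a peg 10 mm thick runs along -x at 195 mm height to x -39, where its tip turns up by about 9 mm
- peg_mid (a point): on the top of the peg, 200 mm above the table, 35 mm in front of the post; the peg runs along this frame's x
- jar_low: bystander: low paint jar, diameter 50, height 55 mm; leave alone
- jar_side: bystander: paint jar with a black cap, diameter 60, height 75 mm; leave alone
- bottle: bystander: amber bottle, diameter 64, height 180 mm; leave alone
- jar_near: bystander: paint jar, diameter 60, height 70 mm; leave alone
- dish: bystander: shallow white dish, diameter 90, height 30 mm; leave alone
There are look-alikes about, which are no part of the job. What is shaped like the chest0 but red is not meant.

How it is judged:
By the outcome, as a careful person would: the job done as asked, in the order asked, and still so for the second after the job is handed in, with the robot touching nothing.
Of chest0, chest1, chest2 only 2 to 3 are there at a start; the rules pass over those that are not, and their reading is None.
At some moment in a run one of chest0, chest1, chest2 may be knocked a few centimetres aside while the robot is not near it.
It also fails if it takes over 210 s, if anything falls off the work surface, if the arm or the gripper's body presses on something with over 40 N, if the wrist force passes 120 N, or if a joint passes its speed limit or range.

### The arm

A 6-joint arm with a two-finger parallel gripper is mounted at the origin on the work surface. World frame = base frame: x ahead of the robot, y to its left, z up, the work surface at z = 0. Lengths are in m, angles in degrees, forces in N, time in s.
With the tool pointing down it reaches from about 0.3 to 1 m from the base axis. Payload 5.1 kg.
Tool frame: the origin (TCP) lies between the finger pads; the fingertips stand r.nose_length ahead of it and the grasp point (between the pads) lies 6 mm ahead of it (r.nose_length is the distance from the TCP to the fingertips, in m); z points along the fingers, y is the line along which they close (so a half turn about z gives the same grasp; the last joint's range is limited). The gripper opens to 95 mm and grips with 3 to 60 N. Pads are 20 mm wide; open, the fingers measure 119 mm over their backs; the gripper's body (75 mm by 180 mm) begins 59 mm behind the grasp point.
Start: joints at [-78.931, 7.093, 94.555, -0, 78.352, -4.733], TCP at [0.177, -0.625, 0.206] pointing down, gripper open.
Joint ranges: [-149.61, 149.61], [-58.7, 133.49], [1.44, 155.28], [-77.14, 257.14], [18.33, 153.61], [-166.67, 166.67]. Speed limits (degrees/s): [147.25, 147.25, 180, 180, 180, 180].

### API

Orientations are given as [roll, pitch, yaw] about the fixed x, y, z axes, in that order (R = Rz(yaw) Ry(pitch) Rx(roll)).
In Python, from plant import telemetry, imaging, finish_job, r gives the robot as it stands. The module is installed in compiled form; this text tells all that it offers.
- The arm moves only by the tool servo_tool, never from a script. Its argument "moves" is a list of rows, each a list of 7 numbers: the shift along the world's x, y, z in units of 25 mm (1.0 is 25 mm), then the turn, a rotation vector about the world's x, y, z in units of 5 degrees (1.0 is 5 degrees), then the closure, from -1 (fully open) to 1 (shut). In form: [[tx, ty, tz, rx, ry, rz, gripper], ...]. A call has 1 to 8 rows; each row shifts and turns the commanded pose from where the row before left it; what a row does not reach is not made up. A row lasts 1/12 s, in which the tool goes at most 41.7 mm and 7.16 degrees, less where a joint would pass 70% of its speed; a pose out of reach is approached as far as the arm can. A call is refused whole if a number of a shift passes 1 or a number of a turn 1, either way. A call with a gripper value outside its range is refused whole. The fingers move at their own pace and stop on an object; the grip force is fixed at half the most. Time passes only in rows, so rows that do not move let the fingers close. It gives the time, the measured TCP pose, the force, the opening and the grip force at its end, in the units of the state.
- telemetry.sense(): the state, without advancing time (a new reading comes with each control period).
- imaging.get_image(name): name is "scene" or "top"; returns the picture (400x640x3 uint8, blue, green, red); there is no depth.
- imaging.camera_info(name): a dict with "camera_matrix" (3x3 intrinsics, pixels), "view" (4x4, takes a point from world to camera coordinates). Camera axes: x right, y down, z forward; pixel columns grow to the right and rows downward; lengths in m; the calibration is good to about 2 mm. A picture is of the moment at which its call begins. camera_info takes no time and is no camera call.
- finish_job(): hands the job in; it is judged then, once.
The state is a dict: "clock": time; "joint_pos": joint angles; "qvel": joint speeds; "tau": joint torques, N m; "position": TCP position; "eef_rot": TCP orientation; "contact_force": force on the tool from outside, world axes, zero at the start; "ft_torque": the same for the moment, N m; "gripper_width": finger opening in m; "grip_force": force on a finger pad.
Only numpy, scipy, OpenCV 4.12 (cv2) and the standard library are available. Lean on these libraries where they do the work, as an engineer would, in place of code of your own. Each camera call takes 0.05 s, during which the arm holds its last target. There are 200 camera calls.

## Working session

There is one attempt and no reset: what is moved stays moved. The work goes in short steps, Python scripts to look and compute and a tool call to move; the robot and the scene stay as the last step left them, time stands still between calls to the robot, and variables do not carry over. Pictures are saved under pics/ and viewed, at most 14 in all, crops included, and the job is handed in when it is done.

Besides the shell and the picture viewer there is one more tool, called as name(argument=value, ...) on one line, values as JSON. servo_tool: Moves the arm, as the interface text tells. Its arguments: {"type":"object","properties":{"moves":{"type":"array","items":{"type":"array","items":{"type":"number"}}}},"required":["moves"]}

```bash
mkdir -p pics; python3 - <<'E'
from plant import telemetry, imaging, r
import cv2
for n in("scene","top"):
    cv2.imwrite(f"pics/{n}0.png",imaging.get_image(n)); c=imaging.camera_info(n); print(c["camera_matrix"],c["view"])
print(telemetry.sense(), r.nose_length)
E
```

```text
[[384.43618922   0.         316.78787118]
 [  0.         384.43618922 190.11426323]
 [  0.           0.           1.        ]] [[-4.67387019e-01  8.84052812e-01  3.04187515e-05  1.39972607e-01]
 [ 6.85327311e-01  3.62345213e-01 -6.31690132e-01 -2.23835695e-01]
 [-5.58458460e-01 -2.95222921e-01 -7.75220985e-01  1.63486289e+00]
 [ 0.00000000e+00  0.00000000e+00  0.00000000e+00  1.00000000e+00]]
[[488.36034824   0.         320.69244317]
 [  0.         488.36034824 208.10902527]
 [  0.           0.           1.        ]] [[-0.00698141 -0.99989194 -0.01293671  0.05127512]
 [-0.99853603  0.00766471 -0.05354477  0.43945348]
 [ 0.05363814  0.01254395 -0.99848165  1.51836946]
 [ 0.          0.          0.          1.        ]]
{'clock': 0.1, 'joint_pos': array([-7.89324056e+01,  7.13149729e+00,  9.46250933e+01,  1.90085237e-03,
        7.83513933e+01, -4.73418948e+00]), 'qvel': array([ 0.05714142, -0.10681494, -0.17145946,  0.07327562, -0.06815299,
       -0.03628008]), 'tau': array([ 3.91417170e-04, -4.18880475e+01, -3.61096680e+01,  7.76725193e-02,
        4.61806543e-02, -6.14950454e-05]), 'position': array([ 0.17685299, -0.62486803,  0.20480236]), 'eef_rot': array([-1.79892538e+02, -1.07668772e-02,  1.58013882e+01]), 'contact_force': array([ 0.39053422, -0.45040399, -0.40857095]), 'ft_torque': array([ 0.03665543, -0.02016987, -0.01459262]), 'grip_force': 0.0, 'gripper_width': 0.0952035688119245} 0.025
```

View pics/scene0.png

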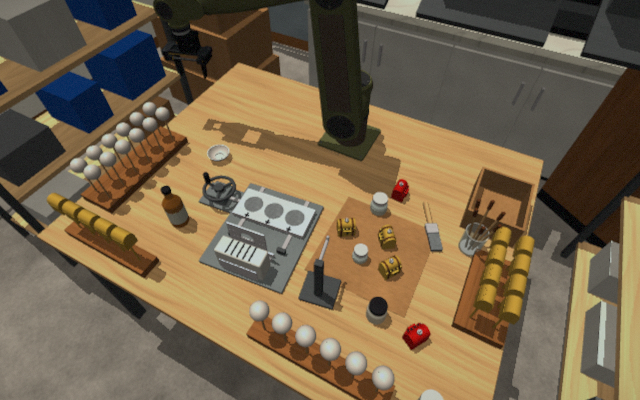

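View pics/top0.png

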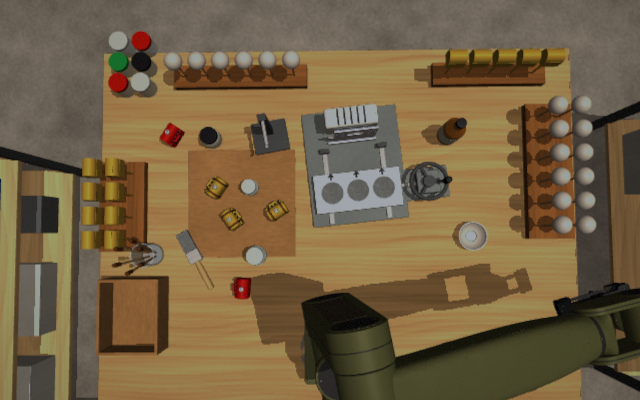

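Top view: three gold chests at (216,187), (232,218) and (277,209). The red look-alikes are at (242,288) and (172,134), and the gold rolls on the racks are not chest-shaped. I'll confirm this with an enlarged crop.

```bash
python3 - <<'E'
import cv2
a=cv2.imread("pics/top0.png")
cv2.imwrite("pics/crop1.png",cv2.resize(a[98:243,185:460],None,fx=2.9,fy=2.9,interpolation=cv2.INTER_CUBIC)[:,:800])
a=cv2.imread("pics/scene0.png")
cv2.imwrite("pics/crop2.png",cv2.resize(a[165:310,190:425],None,fx=3.4,fy=3.4,interpolation=cv2.INTER_CUBIC)[:,:800])
E
```

```text
(no output)
```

View pics/crop1.png

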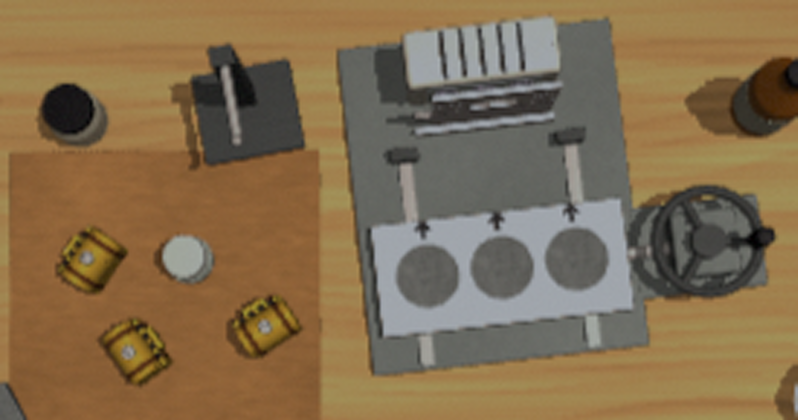

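View pics/crop2.png

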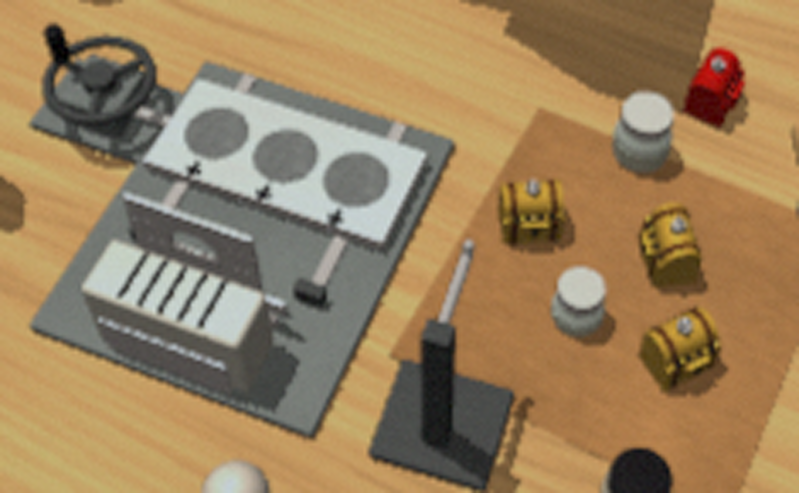

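Crop 1 shows the three gold chests at crop positions (92,260), (136,350) and (264,327), with the pads at (427,276), (502,267) and (576,259). The peg runs from (228,68) to its tip at (236,142). Next I'll measure precisely and look closer at which way the hasps face.

```bash
cat > h.py <<'E'
import numpy as np, cv2
from plant import telemetry, imaging, r
from scipy.optimize import minimize
C={n:imaging.camera_info(n) for n in("scene","top")}
def proj(n,P):
    P=np.atleast_2d(P); q=P@C[n]["view"][:3,:3].T+C[n]["view"][:3,3]; q=q@C[n]["camera_matrix"].T
    return q[:,:2]/q[:,2:]
def ray(n,u,z):
    V=C[n]["view"];R=V[:3,:3];o=-R.T@V[:3,3]; d=R.T@np.linalg.inv(C[n]["camera_matrix"])@[*u,1]
    return o+d*(z-o[2])/d[2]
def tri(uv):
    A=[];b=[]
    for n,u in uv.items():
        V=C[n]["view"];R=V[:3,:3];o=-R.T@V[:3,3]; d=R.T@np.linalg.inv(C[n]["camera_matrix"])@[*u,1]; d/=np.linalg.norm(d)
        M=np.eye(3)-np.outer(d,d);A.append(M);b.append(M@o)
    return np.linalg.solve(sum(A),sum(b))
def rot(y): y=np.radians(y); return np.array([[np.cos(y),-np.sin(y),0],[np.sin(y),np.cos(y),0],[0,0,1]])
t=np.linspace(0,np.pi,13)
prof=[(.022,0),(.022,.04)]+[(.022*np.cos(a),.04+.019*np.sin(a)) for a in t]+[(-.022,0)]
BODY=np.array([(x,y,z) for x,z in prof for y in(-.03,.03)])
HASP=np.array([(x,y,z) for x in(.02,.028) for y in(-.013,.013) for z in(.016,.04)])
CAP=np.array([(.005*np.cos(a),.005*np.sin(a),z) for a in np.linspace(0,6,9) for z in(.057,.075)])
def goldmask(im):
    h=cv2.cvtColor(im,cv2.COLOR_BGR2HSV)
    return cv2.inRange(h,(19,110,25),(33,255,255))
def render(n,p,S=4,org=(0,0),sz=(0,0)):
    m=np.zeros((sz[1]*S,sz[0]*S),np.uint8); R=rot(p[2])
    for part in(BODY,HASP,CAP):
        q=(proj(n,part@R.T+[p[0],p[1],p[3] if len(p)>3 else 0])-org+.5)*S
        cv2.fillConvexPoly(m,cv2.convexHull(q.astype(np.float32)).round().astype(np.int32),255)
    return m
E
python3 - <<'E'
from h import *
T=cv2.imread("pics/top0.png");S=cv2.imread("pics/scene0.png")
rows=[]
for (u,v),(a,b) in zip([(216,187),(232,218),(277,209)],[(391,266),(388,236),(346,227)]):
    rows.append(np.hstack([cv2.resize(T[v-16:v+16,u-18:u+18],(396,352),interpolation=cv2.INTER_CUBIC)[76:276],cv2.resize(S[b-16:b+16,a-18:a+18],(396,352),interpolation=cv2.INTER_CUBIC)[76:276]]) if 0 else
     np.vstack([cv2.resize(T[v-15:v+15,u-14:u+14],(264,290),interpolation=cv2.INTER_CUBIC),cv2.resize(S[b-15:b+15,a-14:a+14],(264,290),interpolation=cv2.INTER_CUBIC)]))
cv2.imwrite("pics/chests.png",np.hstack(rows))
# gold comps
for n,im in(("top",T),("scene",S)):
    k,l,s,c=cv2.connectedComponentsWithStats(goldmask(im))
    for i in range(1,k):
        if s[i,4]>60: print(n,s[i],c[i].round(1))
# pads in top
g=cv2.cvtColor(T,cv2.COLOR_BGR2GRAY); print(g[165:212:6,320:404:6])
# crop1 key px -> world
f=lambda x,y:(185+(x+.5)/2.9-.5,98+(y+.5)/2.9-.5)
s=lambda x,y:(190+(x+.5)/3.4-.5,165+(y+.5)/3.4-.5)
for nm,p,q,z in[("pad2",(427,276),(357,179),.032),("pad1",(502,267),(285,156),.032),("pad0",(576,259),(217,132),.032),("cornBL",(383,336),(428,147),.032),("cornTL",(371,228),(384,245),.032),("cornTR",(619,198),(145,162),.032),("cornBR",(632,306),(202,82),.032),
 ("pegtip",(236,142),(468,243),.204),("posttop",(222,50),(437,328),.205),("crank",(768,237),(52,32),.085),("hub",(709,238),(97,76),.066),
 ("shieldR",(558,86),(125,197),.147),("shieldL",(435,102),(252,240),.147),("jarsmall",(187,258),(581,287),.055)]:
    print(nm,ray("top",f(*p),z).round(4),ray("scene",s(*q),z).round(4),tri({"top":f(*p),"scene":s(*q)}).round(4))
E
```

```text
top [ 297   48  274   56 7688] [432.3  71.8]
top [151  53  15   8  64] [157.6  56.7]
top [104  65   8  11  70] [106.9  70.4]
top [150  69  19  15 148] [158.9  76.3]
top [156  85  52  11 261] [175.7  90.8]
top [125  97 109   7 394] [181.1  99.5]
top [377 102 103   9 448] [424. 106.]
top [176 104  80   8 404] [216.5 107.4]
top [466 114  52  17 596] [490.4 122.6]
top [ 103  119  153   14 1289] [171.9 125.4]
top [397 119  50  12 358] [416.5 124. ]
top [286 120  17  11 152] [293.8 125.1]
top [459 130  50  11 386] [484.3 135.1]
top [288 133  16   9 129] [295.3 136.9]
top [103 135  56   9 311] [128.6 138.5]
top [ 402  144  117   27 1955] [465.7 155.9]
top [290 146  17  26 222] [299.  158.1]
top [102 148  85  30 919] [128.9 158.6]
top [  0 158  18  96 329] [ 12.5 190.2]
top [ 82 158  21  20 373] [ 91.4 167.8]
top [403 161  19   8  65] [410.1 164. ]
top [148 164  40   8 303] [166.8 167.7]
top [ 63 172  10  47 179] [ 68.3 193.6]
top [451 175  69  19 735] [486.9 183.7]
top [148 176  40  14 454] [168.9 183.5]
top [206 179  20  17 173] [215.8 187.1]
top [ 82 182  20  19 354] [ 91.1 191.3]
top [10
[... 5147 characters left out ...]
2 ] [ 0.5709 -0.1916  0.032 ] [ 0.5685 -0.194   0.0276]
cornBR [ 0.452  -0.2053  0.032 ] [ 0.4546 -0.2     0.032 ] [ 0.4516 -0.2049  0.0261]
pegtip [0.6008 0.1954 0.204 ] [0.6017 0.1933 0.204 ] [0.6012 0.1944 0.2042]
posttop [0.6893 0.2086 0.205 ] [0.6841 0.2076 0.205 ] [0.6875 0.2085 0.2112]
crank [ 0.5187 -0.3378  0.085 ] [ 0.5047 -0.349   0.085 ] [ 0.5168 -0.3331  0.1053]
hub [ 0.5203 -0.2812  0.066 ] [ 0.5205 -0.2825  0.066 ] [ 0.5206 -0.2816  0.0665]
shieldR [ 0.6642 -0.1176  0.147 ] [ 0.6702 -0.1182  0.147 ] [ 0.6666 -0.1198  0.1411]
shieldL [0.6493 0.0046 0.147 ] [0.6552 0.0082 0.147 ] [0.6511 0.0045 0.1386]
jarsmall [0.505  0.2659 0.055 ] [0.5097 0.2692 0.055 ] [0.5055 0.2676 0.0474]
```

View pics/chests.png

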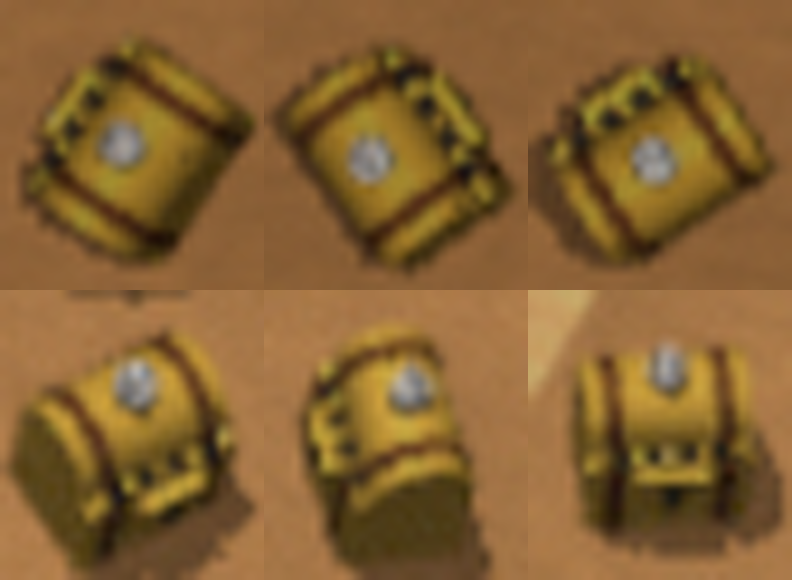

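The hasps show clearly. The chest at (216,187) faces up-left, the one at (232,218) up-right and the one at (277,209) up and slightly left. Now I'll fit the chests and pads and zoom in on the shield, stand and crank.

```bash
cat > fit.py <<'E'
from h import *
def fitchest(ims,p0,z=0):
    best=None
    M={}
    for n,im in ims.items():
        c=proj(n,[p0[0],p0[1],z+.03])[0]; o=(c-24).astype(int); o=np.maximum(o,0)
        h=cv2.cvtColor(im,cv2.COLOR_BGR2HSV)[o[1]:o[1]+48,o[0]:o[0]+48]
        g=cv2.inRange(h,(19,120,40),(33,255,255))
        g=cv2.morphologyEx(g,cv2.MORPH_CLOSE,np.ones((5,5)))
        k,l,s,ce=cv2.connectedComponentsWithStats(g)
        i=min(range(1,k),key=lambda i:np.hypot(*(ce[i]-(c-o)))-s[i,4]*.02)
        M[n]=(o,cv2.resize((l==i).astype(np.uint8)*255,None,fx=4,fy=4,interpolation=cv2.INTER_LINEAR)>127)
    def cost(p):
        e=0
        for n,(o,m) in M.items():
            q=render(n,[p[0],p[1],p[2]*100,z],4,o,(m.shape[1]//4,m.shape[0]//4))>0
            e+=1-(q&m).sum()/(q|m).sum()
        return e
    for dy in(-12,0,12):
        x0=np.array([p0[0],p0[1],(p0[2]+dy)/100]); sim=np.vstack([x0,x0+[.006,0,0],x0+[0,.006,0],x0+[0,0,.1]])
        s=minimize(cost,x0,method="Nelder-Mead",options=dict(initial_simplex=sim,xatol=1e-4,fatol=1e-4))
        if best is None or s.fun<best.fun: best=s
    return best.x*[1,1,100],best.fun
def capc(im,p):
    u=proj("top",[p[0],p[1],.07])[0]; o=(u-7).astype(int)
    h=cv2.cvtColor(im,cv2.COLOR_BGR2HSV)[o[1]:o[1]+15,o[0]:o[0]+15]; w=((h[...,1]<90)&(h[...,2]>100)).astype(float)
    yx=np.argwhere(w>0).mean(0); return ray("top",(yx[1]+o[0],yx[0]+o[1]),.070)
def pads(im,n,g0):
    g=cv2.cvtColor(im,cv2.COLOR_BGR2GRAY).astype(float); out=[]
    for p in g0:
        u=proj(n,p)[0]
        for _ in range(4):
            yy,xx=np.mgrid[:400,:640]; d=np.hypot(xx-u[0],yy-u[1])<(14.5 if n=="top" else 13)
            w=np.clip((150-g)/45,0,1)*d; u=np.array([(w*xx).sum(),(w*yy).sum()])/w.sum()
        out.append(ray(n,u,.032))
    return np.array(out)
E
python3 - <<'E'
from fit import *
T=cv2.imread("pics/top0.png");S=cv2.imread("pics/scene0.png")
for u,y in[((216,187),55),((232,218),-50),((277,209),30)]:
    p=ray("top",u,.045)
    for ims in({"top":T},{"top":T,"scene":S}):
        f=fitchest(ims,[p[0],p[1],y]); print(f[0].round(4),round(f[1],3),capc(T,f[0]).round(4))
for n,im in(("top",T),("scene",S)):
    P=pads(im,n,[(.5027,-.1464,.032),(.4948,-.0674,.032),(.4858,.0127,.032)]); d=P[2]-P[0]; print(n,P.round(4),np.degrees(np.arctan2(-d[0],d[1])))
def z(im,x,y,w,h,W,H):
    a=cv2.resize(im[y:y+h,x:x+w],(W,H),interpolation=cv2.INTER_CUBIC)
    for k in range(0,w,10): cv2.putText(a,str(x+k),(k*W//w,9),0,.33,(0,255,255),1); cv2.line(a,(k*W//w,10),(k*W//w,14),(0,255,255),1)
    for k in range(0,h,10): cv2.putText(a,str(y+k),(0,k*H//h+4),0,.33,(255,0,255),1)
    return a
cv2.imwrite("pics/z1.png",np.vstack([np.hstack([z(T,320,100,70,50,420,300),z(T,245,110,60,50,360,300)]),np.hstack([z(S,215,215,70,50,420,300),z(S,295,225,60,50,360,300)])]))
E
```

```text
[ 0.5081  0.3749 57.1728] 0.102 [0.5045 0.3684 0.07  ]
[ 0.5075  0.3738 56.6519] 0.263 [0.5045 0.3684 0.07  ]
[  0.4086   0.3251 -57.937 ] 0.113 [0.4059 0.3255 0.07  ]
[  0.4087   0.3249 -59.7565] 0.255 [0.4059 0.3255 0.07  ]
[ 0.4357  0.1862 33.8516] 0.093 [0.4313 0.1823 0.07  ]
[ 0.4353  0.1853 32.4269] 0.561 [0.4313 0.1823 0.07  ]
top [[ 0.5036 -0.1468  0.032 ]
 [ 0.4953 -0.0671  0.032 ]
 [ 0.4865  0.0124  0.032 ]] 6.131126825068251
scene [[ 0.5075 -0.1477  0.032 ]
 [ 0.4991 -0.0682  0.032 ]
 [ 0.4904  0.0112  0.032 ]] 6.144516358190792
```

View pics/z1.png

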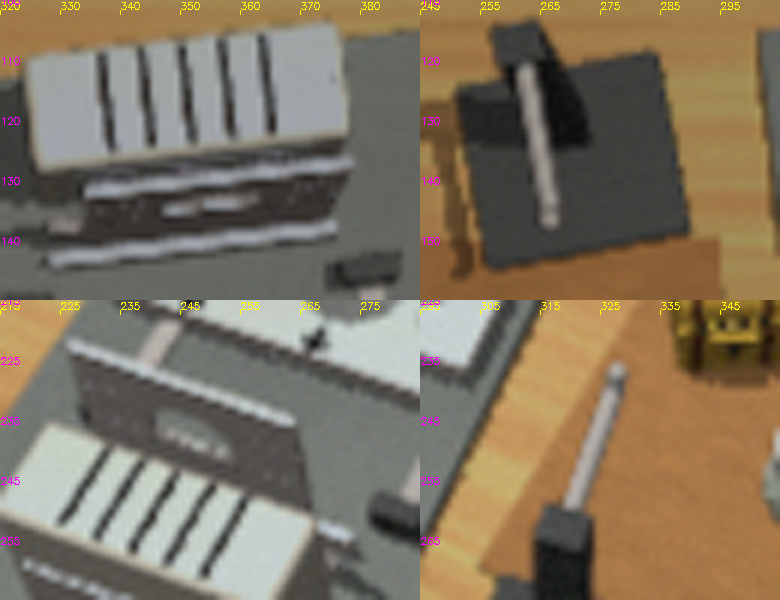

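```bash
python3 - <<'E'
from fit import *
L=tri({"top":(334.5,131.7),"scene":(226.7,222.2)});R_=tri({"top":(378.5,127),"scene":(263.8,235.3)})
# scene left/right mirrored: pair properly
L2=tri({"top":(334.5,131.7),"scene":(263.8,235.3)});R2=tri({"top":(378.5,127),"scene":(226.7,222.2)})
print("shield",L2.round(4),R2.round(4),((L2+R2)/2).round(4),np.linalg.norm(L2-R2))
for z in(.147,.144): print([ray("top",u,z).round(4)[:2] for u in((334.5,131.7),(378.5,127))],[ray("scene",u,z).round(4)[:2] for u in((263.8,235.3),(226.7,222.2))])
tip=ray("top",(266.5,146.7),.204);back=ray("top",(262.7,121.7),.2);post=ray("top",(260.8,116.7),.205)
tips=ray("scene",(295+(618-420)/6,225+(370-300)/6),.204);posts=ray("scene",(295+(563-420)/6,225+(522-300)/6),.205)
print("peg",tip,back,post,tips,posts); 
for a,b in((tip,post),(tip,back),(tips,posts)): print(np.degrees(np.arctan2(b[1]-a[1],b[0]-a[0])), np.linalg.norm(a-b))
f=lambda x,y:(185+(x+.5)/2.9-.5,98+(y+.5)/2.9-.5)
print("bottle",ray("top",f(795,72),.18),"bottle base",ray("top",f(762,108),.0),"jar_low",ray("top",f(187,258),.055),"jar_side",ray("top",f(70,108),.075))
print("crank",ray("top",f(768,237),.112),ray("top",f(740,240),.066),ray("scene",(190+54/3.4,165+32/3.4),.112),ray("scene",(190+60/3.4,165+62/3.4),.07))
E
```

```text
shield [0.6533 0.0056 0.1421] [ 0.6661 -0.1219  0.1413] [ 0.6597 -0.0582  0.1417] 0.12819545723992776
[array([0.6527, 0.005 ]), array([ 0.6651, -0.1217])] [array([0.6553, 0.0084]), array([ 0.6686, -0.1183])]
[array([0.6533, 0.005 ]), array([ 0.6658, -0.122 ])] [array([0.6538, 0.0071]), array([ 0.6672, -0.12  ])]
peg [0.60056978 0.19419669 0.204     ] [0.67145025 0.20519623 0.2       ] [0.68433857 0.20980219 0.205     ] [0.60237161 0.19584029 0.204     ] [0.6856383  0.21035497 0.205     ]
10.552804995446524 0.08521585589016696
8.821045303206995 0.07184031936652062
9.888193839707812 0.08452820567999753
bottle [ 0.66835489 -0.34327219  0.18      ] bottle base [ 0.66999853 -0.3556546   0.        ] jar_low [0.50496497 0.26589646 0.055     ] jar_side [0.66175618 0.38566508 0.075     ]
crank [ 0.51575245 -0.3309937   0.112     ] [ 0.51794638 -0.31342779  0.066     ] [ 0.52078695 -0.32452144  0.112     ] [ 0.52633161 -0.32397269  0.07      ]
```

servo_tool(moves=[[0.8,0.95,0.08,0,0,0.67,-1],[0.8,0.95,0.08,0,0,0.67,-1],[0.8,0.95,0.08,0,0,0.67,-1],[0.8,0.95,0.08,0,0,0.67,-1],[0.8,0.95,0.08,0,0,0.67,-1],[0.8,0.95,0.08,0,0,0.67,-1],[0.8,0.95,0.08,0,0,0.67,-1],[0.8,0.95,0.08,0,0,0.67,-1]])

```text
clock: 0.77
position: [0.3375, -0.4339, 0.2215]
eef_rot: [-180.0, -0.0, 42.8]
contact_force: [0.8, -1.0, -0.6]
gripper_width: 0.095
grip_force: 0.0
```

servo_tool(moves=[[0.8,0.95,0.08,0,0,0.67,-1],[0.8,0.95,0.08,0,0,0.67,-1],[0.8,0.95,0.08,0,0,0.67,-1],[0.8,0.95,0.08,0,0,0.67,-1],[0.8,0.95,0.08,0,0,0.67,-1],[0.8,0.95,0.08,0,0,0.67,-1],[0.8,0.95,0.08,0,0,0.67,-1],[0.8,0.95,0.08,0,0,0.67,-1]])

```text
clock: 1.43
position: [0.4975, -0.2439, 0.2376]
eef_rot: [-180.0, -0.0, 69.6]
contact_force: [0.3, -0.3, -0.0]
gripper_width: 0.0951
grip_force: 0.0
```

servo_tool(moves=[[0.8,0.95,0.08,0,0,0.67,-1],[0.8,0.95,0.08,0,0,0.67,-1],[0.8,0.95,0.08,0,0,0.67,-1],[0.8,0.95,0.08,0,0,0.67,-1],[0.8,0.95,0.08,0,0,0.67,-1],[0.8,0.95,0.08,0,0,0.67,-1],[0.8,0.95,0.08,0,0,0.67,-1],[0.8,0.95,0.08,0,0,0.67,-1]])

```text
clock: 2.1
position: [0.6575, -0.054, 0.2534]
eef_rot: [-179.9, -0.0, 96.4]
contact_force: [0.9, -0.4, -0.1]
gripper_width: 0.0949
grip_force: 0.0
```

servo_tool(moves=[[0.1,-0.14,-0.9,0,0,-0.06,-1],[0,0,-0.9,0,0,0,-1],[0,0,-0.9,0,0,0,-1],[0,0,-0.8,0,0,0,-1],[0,0,-0.5,0,0,0,-1],[0,0,-0.34,0,0,0,-1],[0,0,0,0,0,0,1],[0,0,0,0,0,0,1]])

```text
clock: 2.77
position: [0.6596, -0.059, 0.1457]
eef_rot: [180.0, -0.0, 95.9]
contact_force: [0.1, -0.0, 0.9]
gripper_width: 0.0866
grip_force: 0.0
```

servo_tool(moves=[[0,0,0,0,0,0,1],[0,0,0,0,0,0,1],[0,0,0,0,0,0,1],[0,0,0,0,0,0,1],[0,0,0,0,0,0,1],[0,0,0,0,0,0,1]])

```text
clock: 3.27
position: [0.6596, -0.0589, 0.1458]
eef_rot: [180.0, 0.0, 95.9]
contact_force: [0.0, 0.8, -0.2]
gripper_width: 0.0471
grip_force: 0.0
```

servo_tool(moves=[[0,0,0,0,0,0,1],[0,0,0,0,0,0,1],[0,0,0,0,0,0,1],[0,0,0,0,0,0,1],[0,0,0,0,0,0,1],[0,0,0,0,0,0,1],[0,0,0,0,0,0,1],[0,0,0,0,0,0,1]])

```text
clock: 3.93
position: [0.6595, -0.0589, 0.1454]
eef_rot: [-180.0, 0.0, 95.9]
contact_force: [-0.8, 0.3, 0.9]
gripper_width: 0.0007
grip_force: 0.0
```

servo_tool(moves=[[0,0,0.2,0,0,0,1],[0,0,0.4,0,0,0,1],[0,0,0.6,0,0,0,1],[0,0,0.6,0,0,0,1],[0,0,0.6,0,0,0,1],[0,0,0.6,0,0,0,1],[0,0,0.6,0,0,0,1],[0,0,0.4,0,0,0,1]])

```text
clock: 4.6
position: [0.6603, -0.0591, 0.249]
eef_rot: [179.8, 0.1, 95.9]
contact_force: [0.7, -0.3, 0.0]
gripper_width: 0.0006
grip_force: 0.0
```

```bash
python3 - <<'E'
from h import *
T=imaging.get_image("top");S=imaging.get_image("scene");cv2.imwrite("pics/t1.png",T);cv2.imwrite("pics/s1.png",S)
a=cv2.resize(T[80:230,200:460],(780,450),interpolation=cv2.INTER_CUBIC)
b=cv2.resize(S[165:300,200:434],(780,450),interpolation=cv2.INTER_CUBIC)
cv2.imwrite("pics/m1.png",cv2.resize(np.vstack([a,b]),(520,600)))
print(telemetry.sense()["gripper_width"])
E
```

```text
0.0005581479873098479
```

View pics/m1.png

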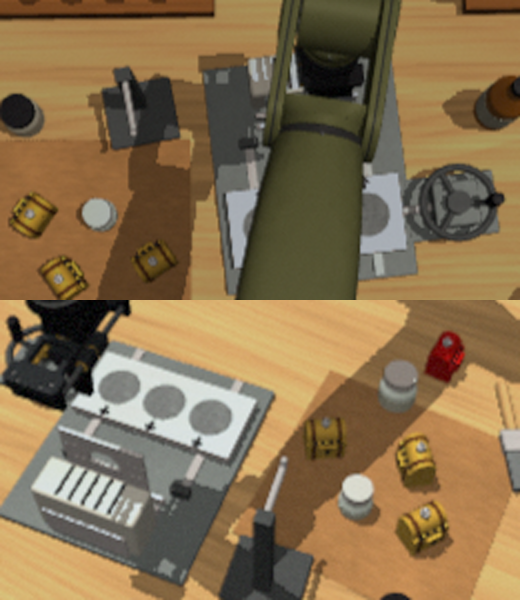

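The fingers closed on nothing and the shield is still in its slot. I'll check the projection of the actual TCP against the picture.

```bash
python3 - <<'E'
from h import *
for p in[(.6603,-.0591,.224),(.6603,-.0591,.249),(.66,-.0575,.147),(.4955,-.0675,.032)]: print(p,proj("scene",p).round(1),proj("top",p).round(1))
S=cv2.imread("pics/s1.png")
a=cv2.resize(S[120:290,180:310],(520,680),interpolation=cv2.INTER_CUBIC)[:600]
cv2.imwrite("pics/m2.png",a)
E
```

```text
(0.6603, -0.0591, 0.224) [[240.3 212.9]] [[358.5 122.8]]
(0.6603, -0.0591, 0.249) [[238.9 207.7]] [[359.1 120.6]]
(0.66, -0.0575, 0.147) [[244.7 227.9]] [[356.2 129. ]]
(0.4955, -0.0675, 0.032) [[273.8 210.3]] [[357.8 189.5]]
```

View pics/m2.png

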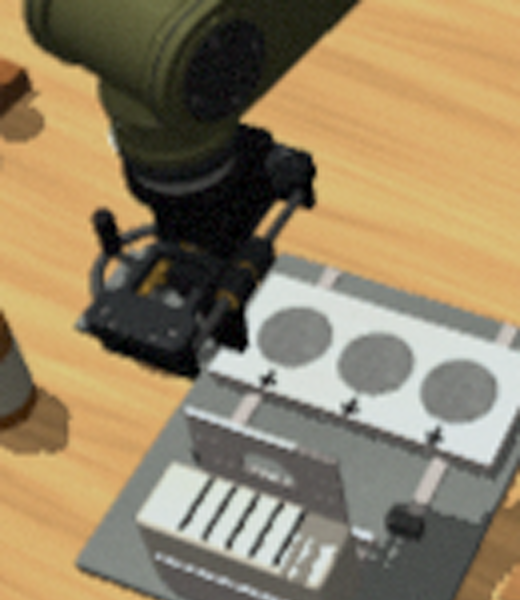

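```bash
python3 - <<'E'
from h import *
S=imaging.get_image("scene");T=imaging.get_image("top")
k=10;o=np.array([195,150]);a=cv2.resize(S[150:225,195:275],(800,750),interpolation=cv2.INTER_CUBIC)
a=cv2.convertScaleAbs(a,alpha=1.6,beta=25)
for z in(.224,.249,.3,.35): 
    u=((proj("scene",(.6603,-.0591,z))[0]-o+.5)*k).astype(int); cv2.circle(a,tuple(int(v) for v in u),4,(0,0,255),1)
cv2.imwrite("pics/m3.png",cv2.resize(a,(640,600)))
s=telemetry.sense();print(s["position"],s["eef_rot"],s["joint_pos"])
E
```

```text
[ 0.6594061  -0.05890784  0.24548756] [ 1.79999882e+02 -5.72633242e-04  9.59030761e+01] [-9.74912663e+00  7.39668530e+00  9.04287336e+01  5.88756360e-04
  8.21746218e+01 -1.56522829e+01]
```

View pics/m3.png

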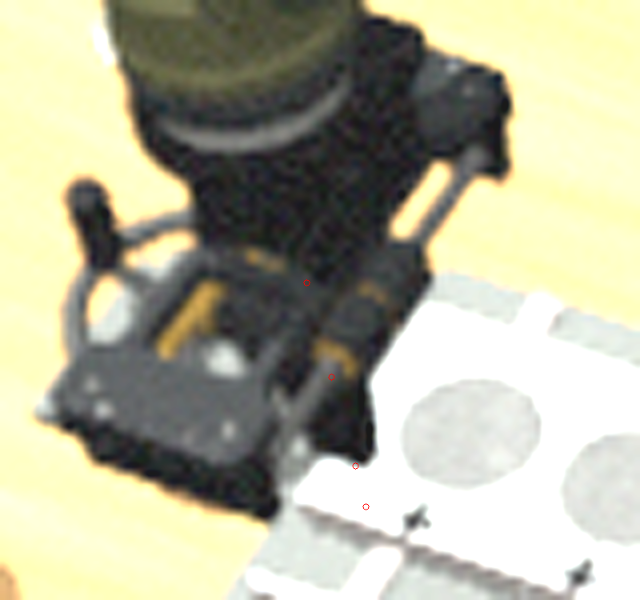

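The fingertips show at about the TCP's own height, at (239,207), and not 25 mm below it. That explains why the grip closed above the shield. I'll retry lower, at a height that is safe either way.

servo_tool(moves=[[0,0.05,-0.8,0,0,0,0.1],[0,0,-0.8,0,0,0,0.1],[0,0,-0.8,0,0,0,0.1],[0,0,-0.8,0,0,0,0.1],[0,0,0,0,0,0,0.1],[0,0,-0.6,0,0,0,0.1],[0,0,-0.5,0,0,0,0.1],[0,0,-0.3,0,0,0,0.1]])

```text
clock: 5.47
position: [0.659, -0.0576, 0.1289]
eef_rot: [-179.9, -0.0, 95.9]
contact_force: [0.4, -0.2, -0.8]
gripper_width: 0.0422
grip_force: 0.0
```

servo_tool(moves=[[0,0,0,0,0,0,1],[0,0,0,0,0,0,1],[0,0,0,0,0,0,1],[0,0,0,0,0,0,1],[0,0,0,0,0,0,1],[0,0,0,0,0,0,1],[0,0,0,0,0,0,1],[0,0,0,0,0,0,1]])

```text
clock: 6.13
position: [0.6599, -0.0577, 0.1312]
eef_rot: [179.9, 0.0, 95.9]
contact_force: [-0.3, 0.2, 2.2]
gripper_width: 0.0055
grip_force: 30.0
```

servo_tool(moves=[[0,0,0.2,0,0,0,1],[0,0,0.4,0,0,0,1],[0,0,0.6,0,0,0,1],[0,0,0.6,0,0,0,1],[0,0,0.6,0,0,0,1],[0,0,0.6,0,0,0,1],[0,0,0.6,0,0,0,1],[0,0,0.32,0,0,0,1]])

```text
clock: 6.8
position: [0.6606, -0.0579, 0.2325]
eef_rot: [179.8, 0.1, 95.9]
contact_force: [-0.1, 1.0, -0.9]
gripper_width: 0.0055
grip_force: 30.0
```

servo_tool(moves=[[-0.2,0,0,0,0,0,1],[-0.5,0,0,0,0,0,1],[-0.7,0,0,0,0,0,1],[-0.8,0.1,0,0,0,0,1],[-0.8,0.3,0,0,0,0,1],[-0.6,0.5,0,0,0,0.1,1],[-0.4,0.6,0,0,0,0.1,1],[0,0.7,0,0,0,0.1,1]])

```text
clock: 7.47
position: [0.5573, -0.0021, 0.2277]
eef_rot: [-179.9, -0.0, 97.4]
contact_force: [1.2, 0.5, -2.7]
gripper_width: 0.0055
grip_force: 30.0
```

servo_tool(moves=[[0,0.8,0,0,0,0.1,1],[0,0.9,0,0,0,0.1,1],[0,1,0,0,0,0.1,1],[0,1,0,0,0,0.1,1],[0,1,0,0,0,0,1],[0,1,0,0,0,0,1],[0,0.8,0,0,0,0,1],[0,0.4,0,0,0,0,1]])

```text
clock: 8.13
position: [0.5586, 0.1725, 0.2278]
eef_rot: [-179.9, -0.0, 99.6]
contact_force: [0.1, -0.8, -1.2]
gripper_width: 0.0057
grip_force: 30.0
```

servo_tool(moves=[[0,0.2,0,0,0,0,1],[0,0.2,0,0,0,0,1],[0,0,0,0,0,0,1]])

```text
clock: 8.38
position: [0.5593, 0.18, 0.2282]
eef_rot: [-180.0, 0.0, 99.4]
contact_force: [0.1, 0.5, -2.0]
gripper_width: 0.0055
grip_force: 30.0
```

```bash
python3 - <<'E'
from h import *
T=imaging.get_image("top");S=imaging.get_image("scene")
cv2.imwrite("pics/t2.png",T);cv2.imwrite("pics/s2.png",S)
b=cv2.resize(S[170:290,265:405],(700,600),interpolation=cv2.INTER_CUBIC)
cv2.imwrite("pics/m4.png",b)
s=telemetry.sense();print(s["position"],s["eef_rot"],s["gripper_width"],s["contact_force"])
E
```

```text
[0.5595284  0.17912482 0.22836954] [-1.79987274e+02  2.54240728e-02  9.93655228e+01] 0.005404558676910667 [-0.07110739 -0.3966974  -1.70918968]
```

View pics/m4.png

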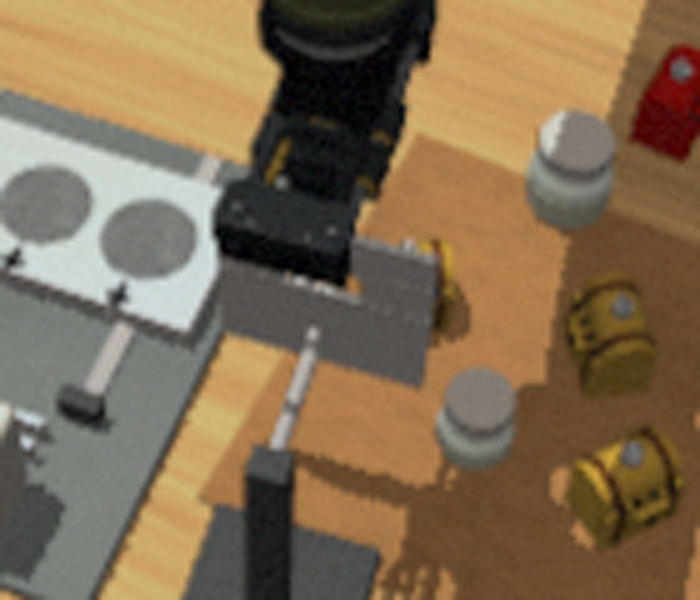

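```bash
python3 - <<'E'
from h import *
c=np.array([.5595,.1791,0]);d=np.array([-np.sin(np.radians(9.4)),np.cos(np.radians(9.4)),0])
for b in(.100,.105,.110,.115): print(b,[proj("scene",c+d*.065+[0,0,b+h]).round(1)[0] for h in(0,.135)],proj("scene",c-d*.065+[0,0,b]).round(1)[0])
print((265+422/5-.4,170+387/5-.4),(265+440/5-.4,170+250/5-.4),(265+225/5-.4,170+335/5-.4))
E
```

```text
0.1 [array([348.9, 247.9]), array([352., 223.])] [308.9 236.5]
0.105 [array([349. , 247.1]), array([352.1, 222. ])] [308.8 235.6]
0.11 [array([349.1, 246.2]), array([352.3, 221. ])] [308.8 234.8]
0.115 [array([349.2, 245.4]), array([352.4, 220. ])] [308.8 233.9]
(349.0, 247.0) (352.6, 219.6) (309.6, 236.6)
```

servo_tool(moves=[[0,0.36,0.05,0,0,0,1],[0.2,0.03,0,0,0,0,1],[0.4,0.07,0,0,0,0,1],[0.5,0.08,0,0,0,0,1],[0.5,0.08,0,0,0,0,1],[0.5,0.08,0,0,0,0,1],[0.5,0.08,0,0,0,0,1],[0.4,0.07,0,0,0,0,1]])

```text
clock: 9.15
position: [0.6362, 0.2009, 0.2294]
eef_rot: [180.0, 0.0, 99.4]
contact_force: [0.5, -0.7, -1.7]
gripper_width: 0.0057
grip_force: 30.0
```

servo_tool(moves=[[0.2,0.03,0,0,0,0,1],[0,0,-0.15,0,0,0,1],[0,0,-0.15,0,0,0,1],[0,0,-0.15,0,0,0,1],[0,0,0,0,0,0,1]])

```text
clock: 9.57
position: [0.6384, 0.2016, 0.2169]
eef_rot: [-179.9, 0.0, 99.4]
contact_force: [-0.1, 0.9, -2.3]
gripper_width: 0.0058
grip_force: 30.0
```

servo_tool(moves=[[0,0,-0.1,0,0,0,1],[0,0,0,0,0,0,1]])

```text
clock: 9.73
position: [0.6389, 0.2018, 0.2155]
eef_rot: [-180.0, 0.0, 99.4]
contact_force: [-0.5, -0.3, -2.1]
gripper_width: 0.0057
grip_force: 30.0
```

servo_tool(moves=[[0,0,-0.06,0,0,0,1],[0,0,0,0,0,0,1]])

```text
clock: 9.9
position: [0.6393, 0.2018, 0.2144]
eef_rot: [-180.0, 0.0, 99.4]
contact_force: [0.7, 0.5, -1.3]
gripper_width: 0.0054
grip_force: 30.0
```

servo_tool(moves=[[0,0,-0.04,0,0,0,1],[0,0,0,0,0,0,1]])

```text
clock: 10.07
position: [0.6394, 0.2018, 0.2134]
eef_rot: [180.0, -0.0, 99.4]
contact_force: [-0.5, -0.3, -1.1]
gripper_width: 0.0059
grip_force: 30.0
```

servo_tool(moves=[[0,0,-0.04,0,0,0,1],[0,0,0,0,0,0,1]])

```text
clock: 10.23
position: [0.6394, 0.2018, 0.2123]
eef_rot: [-180.0, 0.0, 99.4]
contact_force: [-0.7, -0.9, -2.0]
gripper_width: 0.0053
grip_force: 30.0
```

servo_tool(moves=[[0,0,-0.04,0,0,0,1],[0,0,0,0,0,0,1],[0,0,0,0,0,0,1]])

```text
clock: 10.48
position: [0.6396, 0.2018, 0.212]
eef_rot: [180.0, -0.0, 99.4]
contact_force: [-0.9, -0.5, 1.6]
gripper_width: 0.0057
grip_force: 30.0
```

servo_tool(moves=[[0,0,-0.04,0,0,0,1],[0,0,0,0,0,0,1],[0,0,0,0,0,0,1]])

```text
clock: 10.73
position: [0.6398, 0.2019, 0.2119]
eef_rot: [179.9, -0.0, 99.4]
contact_force: [-2.6, -1.5, 5.2]
gripper_width: 0.005
grip_force: 30.0
```

servo_tool(moves=[[0,0,-0.04,0,0,0,1],[0,0,0,0,0,0,1],[0,0,0,0,0,0,1]])

```text
clock: 10.98
position: [0.64, 0.2019, 0.2118]
eef_rot: [179.9, -0.0, 99.4]
contact_force: [-2.0, -0.8, 8.0]
gripper_width: 0.0058
grip_force: 30.1
```

servo_tool(moves=[[0,0,0.08,0,0,0,1],[0,0,0,0,0,0,0.5],[0,0,0,0,0,0,0.5],[0,0,0,0,0,0,0.5],[0,0,0.2,0,0,0,0.5],[0,0,0.5,0,0,0,0.5],[0,0,0.8,0,0,0,0.5],[0,0,0.8,0,0,0,0.5]])

```text
clock: 11.65
position: [0.6393, 0.2018, 0.2698]
eef_rot: [-180.0, 0.0, 99.4]
contact_force: [0.2, 0.1, 1.2]
gripper_width: 0.0237
grip_force: 0.0
```

```bash
python3 - <<'E'
from h import *
T=imaging.get_image("top");S=imaging.get_image("scene")
b=cv2.resize(S[180:300,285:385],(400,480),interpolation=cv2.INTER_CUBIC)
a=cv2.resize(T[100:220,205:305],(400,480),interpolation=cv2.INTER_CUBIC)
cv2.imwrite("pics/m5.png",np.hstack([a,b]))
s=telemetry.sense();print(s["position"],s["gripper_width"],s["contact_force"])
E
```

```text
[0.64169939 0.20238055 0.2750789 ] 0.0238507809889644 [ 0.20357758 -0.35218733  0.6747157 ]
```

View pics/m5.png

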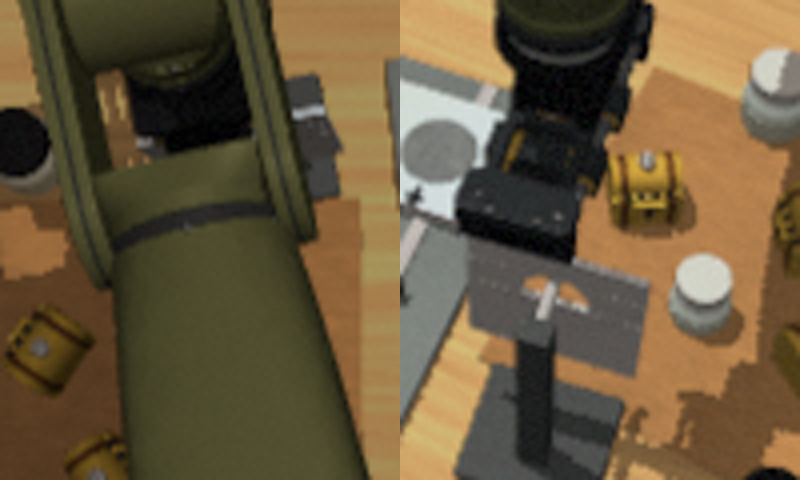

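The shield hangs on the peg (scene crop: peg through the hole above the post). Next is the nearest chest, at (277,209).

servo_tool(moves=[[-0.5,0,0,0,0,0.5,0.3],[-0.9,0,0,0,0,0.6,-0.2],[-1,-0.1,0,0,0,0.6,-1],[-1,-0.1,0,0,0,0.6,-1],[-1,-0.1,0,0,0,0.6,-1],[-1,-0.1,0,0,0,0.6,-1],[-1,-0.1,-0.4,0,0,0.6,-1],[-0.9,-0.1,-0.8,0,0,0.6,-1]])

```text
clock: 12.42
position: [0.457, 0.1871, 0.241]
eef_rot: [179.7, 0.1, 123.1]
contact_force: [-1.0, 0.6, 0.3]
gripper_width: 0.0717
grip_force: 0.0
```

servo_tool(moves=[[-0.7,-0.1,-1,0,0,0,-1],[-0.3,0,-1,0,0,0,-1],[0,0,-1,0,0,0,-1],[0,0,-1,0,0,0,-1],[0,0,-1,0,0,0,-1],[0,0,-0.5,0,0,0,-1],[0,0,0,0,0,0,-1]])

```text
clock: 13.0
position: [0.4292, 0.1835, 0.0976]
eef_rot: [-179.6, -0.1, 122.9]
contact_force: [-0.0, -0.4, 0.0]
gripper_width: 0.0951
grip_force: 0.0
```

servo_tool(moves=[[0.22,0.05,0,0,0,0,-1],[0,0,-0.5,0,0,0,-1],[0,0,-0.6,0,0,0,-1],[0,0,-0.6,0,0,0,-1],[0,0,-0.4,0,0,0,-1],[0,0,0,0,0,0,-1],[0,0,0,0,0,0,-1]])

```text
clock: 13.58
position: [0.4377, 0.1856, 0.0491]
eef_rot: [-180.0, -0.0, 122.9]
contact_force: [-0.5, -0.1, 0.8]
gripper_width: 0.0946
grip_force: 0.0
```

servo_tool(moves=[[-0.1,0,-0.4,0,0,0,-1],[0,0,-0.4,0,0,0,-1],[0,0,-0.4,0,0,0,-1],[0,0,-0.25,0,0,0,-1],[0,0,0,0,0,0,-1],[0,0,0,0,0,0,-1]])

```text
clock: 14.08
position: [0.4344, 0.1854, 0.0119]
eef_rot: [-179.9, -0.0, 122.9]
contact_force: [0.9, -0.6, -0.5]
gripper_width: 0.0949
grip_force: 0.0
```

servo_tool(moves=[[0,0,0,0,0,0,1],[0,0,0,0,0,0,1],[0,0,0,0,0,0,1],[0,0,0,0,0,0,1],[0,0,0,0,0,0,1],[0,0,0,0,0,0,1],[0,0,0,0,0,0,1],[0,0,0,0,0,0,1]])

```text
clock: 14.75
position: [0.4352, 0.1856, 0.0129]
eef_rot: [180.0, 0.0, 122.9]
contact_force: [0.5, 1.2, 0.2]
gripper_width: 0.0499
grip_force: 30.0
```

servo_tool(moves=[[0,0,0.4,0,0,0,1],[0,0,0.8,0,0,0,1],[0,0,1,0,0,0,1],[0,0,1,0,0,0,1],[0,-0.3,1,0,0,-0.2,1],[0.2,-0.6,0.8,0,0,-0.4,1],[0.2,-0.9,0.3,0,0,-0.4,1],[0.2,-1,0,0,0,-0.4,1]])

```text
clock: 15.42
position: [0.4517, 0.1156, 0.149]
eef_rot: [179.7, 0.1, 115.9]
contact_force: [0.6, -0.6, -2.0]
gripper_width: 0.0503
grip_force: 30.0
```

servo_tool(moves=[[0.25,-1,0,0,0,-0.4,1],[0.25,-1,0,0,0,-0.4,1],[0.25,-1,0,0,0,-0.4,1],[0.25,-1,0,0,0,-0.4,1],[0.25,-1,0,0,0,-0.4,1],[0.25,-1,0,0,0,-0.4,1],[0.25,-1,0,0,0,-0.4,1],[0.25,-1,0,0,0,-0.4,1]])

```text
clock: 16.08
position: [0.4997, -0.0856, 0.1455]
eef_rot: [-180.0, -0.0, 99.8]
contact_force: [0.6, 0.2, -1.0]
gripper_width: 0.05
grip_force: 30.0
```

servo_tool(moves=[[0.25,-1,0,0,0,-0.4,1],[0.1,-0.8,0,0,0,-0.3,1],[0,-0.5,0,0,0,0,1],[0,-0.2,0,0,0,0,1],[0,0,0,0,0,0,1],[0,0,0,0,0,0,1]])

```text
clock: 16.58
position: [0.5084, -0.1463, 0.1451]
eef_rot: [-180.0, -0.0, 96.4]
contact_force: [-0.4, -0.2, -1.5]
gripper_width: 0.0501
grip_force: 30.0
```

servo_tool(moves=[[-0.03,0,-0.6,0,0,-0.04,1],[0,0,-0.8,0,0,0,1],[0,0,-0.8,0,0,0,1],[0,0,-0.7,0,0,0,1],[0,0,-0.5,0,0,0,1],[0,0,-0.3,0,0,0,1],[0,0,-0.15,0,0,0,1],[0,0,0,0,0,0,1]])

```text
clock: 17.25
position: [0.5077, -0.1464, 0.0485]
eef_rot: [-180.0, -0.0, 96.2]
contact_force: [-0.7, 0.1, -2.1]
gripper_width: 0.0503
grip_force: 30.0
```

servo_tool(moves=[[0,0,-0.05,0,0,0,1],[0,0,0,0,0,0,1],[0,0,0,0,0,0,1]])

```text
clock: 17.5
position: [0.5087, -0.1472, 0.0488]
eef_rot: [179.9, 0.0, 96.2]
contact_force: [-0.8, -0.1, -1.3]
gripper_width: 0.0497
grip_force: 30.0
```

servo_tool(moves=[[0,0,-0.06,0,0,0,1],[0,0,0,0,0,0,1],[0,0,0,0,0,0,1]])

```text
clock: 17.75
position: [0.508, -0.147, 0.0464]
eef_rot: [180.0, 0.0, 96.2]
contact_force: [0.4, 0.4, -0.7]
gripper_width: 0.0498
grip_force: 30.0
```

servo_tool(moves=[[0,0,-0.04,0,0,0,1],[0,0,0,0,0,0,1],[0,0,0,0,0,0,1]])

```text
clock: 18.0
position: [0.5079, -0.1469, 0.0451]
eef_rot: [-180.0, -0.0, 96.2]
contact_force: [0.6, 0.5, -2.9]
gripper_width: 0.0496
grip_force: 30.0
```

servo_tool(moves=[[0,0,-0.04,0,0,0,1],[0,0,0,0,0,0,1],[0,0,0,0,0,0,1]])

```text
clock: 18.25
position: [0.5081, -0.147, 0.0448]
eef_rot: [-180.0, 0.0, 96.2]
contact_force: [-2.6, 0.1, 4.3]
gripper_width: 0.0499
grip_force: 30.0
```

servo_tool(moves=[[0,0,0.04,0,0,0,-1],[0,0,0,0,0,0,-1],[0,0,0,0,0,0,-1],[0,0,0,0,0,0,-1],[0,0,0.3,0,0,0,-1],[0,0,0.8,0,0,0,-1],[0,0,1,0,0,0,-1],[0,0,1,0,0,0,-1]])

```text
clock: 18.92
position: [0.5074, -0.1467, 0.1233]
eef_rot: [-179.9, -0.0, 96.2]
contact_force: [-0.0, -0.7, 0.2]
gripper_width: 0.0937
grip_force: 0.0
```

servo_tool(moves=[[0,0.3,1,0,0,-0.4,-1],[-0.2,0.6,0.5,0,0,-0.6,-1],[-0.2,1,0,0,0,-0.7,-1],[-0.2,1,0,0,0,-0.7,-1],[-0.2,1,0,0,0,-0.7,-1],[-0.2,1,0,0,0,-0.7,-1],[-0.2,1,0,0,0,-0.7,-1],[-0.2,1,0,0,0,-0.7,-1]])

```text
clock: 19.58
position: [0.4727, 0.0267, 0.1609]
eef_rot: [179.9, -0.0, 70.0]
contact_force: [0.2, -0.2, 0.6]
gripper_width: 0.095
grip_force: 0.0
```

servo_tool(moves=[[-0.2,1,0,0,0,-0.7,-1],[-0.2,1,0,0,0,-0.7,-1],[-0.2,1,0,0,0,-0.7,-1],[-0.2,1,0,0,0,-0.7,-1],[-0.2,1,0,0,0,-0.7,-1],[-0.2,1,0,0,0,-0.7,-1],[-0.2,1,0,0,0,-0.7,-1],[-0.2,1,0,0,0,-0.7,-1]])

```text
clock: 20.25
position: [0.4327, 0.2268, 0.1608]
eef_rot: [180.0, -0.0, 42.0]
contact_force: [0.1, -0.3, -0.2]
gripper_width: 0.095
grip_force: 0.0
```

servo_tool(moves=[[-0.2,1,0,0,0,-0.7,-1],[-0.2,1,0,0,0,-0.7,-1],[-0.2,1,0,0,0,-0.7,-1],[-0.2,0.6,0,0,0,-0.3,-1],[0,0.3,0,0,0,0,-1],[0,0,0,0,0,0,-1],[0,0,0,0,0,0,-1]])

```text
clock: 20.83
position: [0.4131, 0.3228, 0.1603]
eef_rot: [180.0, 0.0, 30.3]
contact_force: [0.0, -0.3, -0.4]
gripper_width: 0.095
grip_force: 0.0
```

servo_tool(moves=[[-0.2,0,-0.6,0,0,0.1,-1],[0,0,-1,0,0,0,-1],[0,0,-1,0,0,0,-1],[0,0,-1,0,0,0,-1],[0,0,-1,0,0,0,-1],[0,0,-0.6,0,0,0,-1],[0,0,-0.4,0,0,0,-1],[0,0,-0.3,0,0,0,-1]])

```text
clock: 21.5
position: [0.4079, 0.3218, 0.0116]
eef_rot: [180.0, 0.1, 30.6]
contact_force: [0.1, -0.4, 0.1]
gripper_width: 0.0949
grip_force: 0.0
```

servo_tool(moves=[[0,0,0,0,0,0,-1],[0,0,0,0,0,0,1],[0,0,0,0,0,0,1],[0,0,0,0,0,0,1],[0,0,0,0,0,0,1],[0,0,0,0,0,0,1],[0,0,0,0,0,0,1],[0,0,0,0,0,0,1]])

```text
clock: 22.17
position: [0.4081, 0.3232, 0.0129]
eef_rot: [180.0, -0.0, 30.7]
contact_force: [0.2, -1.5, 0.9]
gripper_width: 0.0537
grip_force: 0.5
```

servo_tool(moves=[[0,0,0,0,0,0,1]])

```text
clock: 22.25
position: [0.4081, 0.323, 0.0129]
eef_rot: [180.0, -0.0, 30.7]
contact_force: [0.3, -0.8, 0.5]
gripper_width: 0.0508
grip_force: 29.6
```

servo_tool(moves=[[0,0,0.4,0,0,0,1],[0,0,0.8,0,0,0,1],[0,0,1,0,0,0,1],[0,0,1,0,0,0,1],[0,-0.3,1,0,0,0.3,1],[0.2,-0.6,0.8,0,0,0.6,1],[0.2,-0.9,0.5,0,0,0.7,1],[0.2,-1,0,0,0,0.8,1]])

```text
clock: 22.92
position: [0.4249, 0.2538, 0.1547]
eef_rot: [179.9, -0.4, 43.0]
contact_force: [2.0, 0.0, -1.3]
gripper_width: 0.0509
grip_force: 29.6
```

servo_tool(moves=[[0.25,-1,0,0,0,0.9,1],[0.25,-1,0,0,0,0.9,1],[0.25,-1,0,0,0,0.9,1],[0.25,-1,0,0,0,0.9,1],[0.25,-1,0,0,0,0.9,1],[0.25,-1,0,0,0,0.9,1],[0.25,-1,0,0,0,0.9,1],[0.25,-1,0,0,0,0.9,1]])

```text
clock: 23.58
position: [0.4728, 0.0519, 0.1505]
eef_rot: [-180.0, -0.0, 78.9]
contact_force: [0.1, 0.2, -1.6]
gripper_width: 0.0508
grip_force: 29.6
```

servo_tool(moves=[[0.25,-1,0,0,0,0.9,1],[0.25,-1,0,0,0,0.9,1],[0.25,-1,0,0,0,0.9,1],[0.25,-1,0,0,0,0.8,1],[0.1,-0.6,0,0,0,0,1],[0,-0.2,0,0,0,0,1],[0,0,0,0,0,0,1],[0,0,0,0,0,0,1]])

```text
clock: 24.25
position: [0.5001, -0.0664, 0.1501]
eef_rot: [-180.0, -0.0, 96.2]
contact_force: [-0.2, -0.2, -1.9]
gripper_width: 0.0507
grip_force: 29.6
```

servo_tool(moves=[[-0.03,0,-0.6,0,0,0,1],[0,0,-0.8,0,0,0,1],[0,0,-0.8,0,0,0,1],[0,0,-0.8,0,0,0,1],[0,0,-0.6,0,0,0,1],[0,0,-0.4,0,0,0,1],[0,0,-0.14,0,0,0,1],[0,0,0,0,0,0,1]])

```text
clock: 24.92
position: [0.4992, -0.0661, 0.0463]
eef_rot: [-179.9, -0.0, 96.3]
contact_force: [0.4, 0.2, -1.8]
gripper_width: 0.0506
grip_force: 29.6
```

servo_tool(moves=[[0,0,-0.04,0,0,0,1],[0,0,0,0,0,0,1],[0,0,0,0,0,0,1]])

```text
clock: 25.17
position: [0.5006, -0.067, 0.0468]
eef_rot: [179.9, 0.0, 96.2]
contact_force: [-0.3, -0.5, -1.8]
gripper_width: 0.0508
grip_force: 29.6
```

servo_tool(moves=[[0,0,-0.04,0,0,0,1],[0,0,0,0,0,0,1],[0,0,0,0,0,0,1]])

```text
clock: 25.42
position: [0.4999, -0.067, 0.0449]
eef_rot: [180.0, 0.0, 96.2]
contact_force: [-0.2, -0.7, 0.2]
gripper_width: 0.0511
grip_force: 29.6
```

servo_tool(moves=[[0,0,-0.02,0,0,0,-1],[0,0,0,0,0,0,-1],[0,0,0,0,0,0,-1],[0,0,0,0,0,0,-1],[0,0,0.3,0,0,0,-1],[0,0,0.8,0,0,0,-1],[0,0,1,0,0,0,-1],[0,0,1,0,0,0,-1]])

```text
clock: 26.08
position: [0.4992, -0.0668, 0.1225]
eef_rot: [-179.9, -0.0, 96.2]
contact_force: [0.6, 0.1, 1.0]
gripper_width: 0.094
grip_force: 0.0
```

servo_tool(moves=[[0,0.3,1,0,0,0.3,-1],[0,0.6,0.5,0,0,0.5,-1],[0,1,0,0,0,0.6,-1],[0,1,0,0,0,0.6,-1],[0,1,0,0,0,0.6,-1],[0,1,0,0,0,0.6,-1],[0,1,0,0,0,0.6,-1],[0,1,0,0,0,0.6,-1]])

```text
clock: 26.75
position: [0.4997, 0.1068, 0.16]
eef_rot: [179.9, 0.0, 118.3]
contact_force: [0.5, 1.4, -0.0]
gripper_width: 0.095
grip_force: 0.0
```

servo_tool(moves=[[0,1,0,0,0,0.6,-1],[0,1,0,0,0,0.6,-1],[0,1,0,0,0,0.6,-1],[0,1,0,0,0,0.6,-1],[0,1,0,0,0,0.6,-1],[0,1,0,0,0,0.6,-1],[0,1,0,0,0,0.6,-1],[0.1,1,0,0,0,0.6,-1]])

```text
clock: 27.42
position: [0.5019, 0.307, 0.1599]
eef_rot: [180.0, 0.0, 142.4]
contact_force: [0.5, -0.7, -0.5]
gripper_width: 0.0952
grip_force: 0.0
```

servo_tool(moves=[[0.2,1,0,0,0,0.6,-1],[0,0.6,0,0,0,0.2,-1],[0,0.2,0,0,0,0,-1],[0,0,0,0,0,0,-1],[0,0,0,0,0,0,-1]])

```text
clock: 27.83
position: [0.507, 0.3499, 0.1592]
eef_rot: [-180.0, 0.0, 146.2]
contact_force: [-0.5, -0.2, -1.1]
gripper_width: 0.0951
grip_force: 0.0
```

```bash
python3 - <<'E'
from fit import *
S=imaging.get_image("scene");T=imaging.get_image("top");cv2.imwrite("pics/s3.png",S);cv2.imwrite("pics/t3.png",T)
print(telemetry.sense()["position"],telemetry.sense()["eef_rot"])
S0=cv2.imread("pics/scene0.png")
def cap(im,n,p):
    u=proj(n,p)[0]; o=(u-6).astype(int); h=cv2.cvtColor(im,cv2.COLOR_BGR2HSV)[o[1]:o[1]+13,o[0]:o[0]+13]
    w=(h[...,1]<90)&(h[...,2]>70); yx=np.argwhere(w).mean(0) if w.any() else [np.nan]*2
    return (w.sum(),ray(n,(yx[1]+o[0],yx[0]+o[1]),p[2]).round(4))
print("C then/now",cap(S0,"scene",(.5045,.3684,.07)),cap(S,"scene",(.5045,.3684,.07)))
for p,yw in(((.5045,-.147),6),((.4963,-.0673),6)):
    try: print(fitchest({"top":T},[*p,yw],.032),cap(T,"top",(*p,.102)),cap(S,"scene",(*p,.102)))
    except Exception as e: print(e)
E
```

```text
[0.50718874 0.34945718 0.15921006] [-1.79969671e+02  5.99097116e-03  1.46119735e+02]
C then/now (np.int64(15), array([0.5115, 0.3701, 0.07  ])) (np.int64(15), array([0.5115, 0.3701, 0.07  ]))
(array([ 0.5053269 , -0.14692669,  4.53044825]), np.float64(0.16334934797529166)) (np.int64(20), array([ 0.5017, -0.1466,  0.102 ])) (np.int64(71), array([ 0.4922, -0.1507,  0.102 ]))
(array([ 0.49807166, -0.06654279, 13.03311315]), np.float64(0.11322106771766394)) (np.int64(19), array([ 0.4936, -0.0672,  0.102 ])) (np.int64(91), array([ 0.4859, -0.0754,  0.102 ]))
```

servo_tool(moves=[[0,0.6,0,0,0,0.15,-1],[0,0.3,-0.8,0,0,0,-1],[0,0,-1,0,0,0,-1],[0,0,-1,0,0,0,-1],[0,0,-1,0,0,0,-1],[0,0,-0.8,0,0,0,-1],[0,0,-0.6,0,0,0,-1],[0,0,-0.4,0,0,0,-1]])

```text
clock: 28.6
position: [0.5062, 0.3724, 0.0169]
eef_rot: [-179.8, -0.1, 146.9]
contact_force: [0.4, -0.3, 0.5]
gripper_width: 0.0951
grip_force: 0.0
```

servo_tool(moves=[[0,0,-0.25,0,0,0,-1],[0,0,0,0,0,0,-1],[0,0,0,0,0,0,1],[0,0,0,0,0,0,1],[0,0,0,0,0,0,1],[0,0,0,0,0,0,1],[0,0,0,0,0,0,1],[0,0,0,0,0,0,1]])

```text
clock: 29.27
position: [0.5075, 0.3732, 0.0134]
eef_rot: [180.0, 0.0, 147.0]
contact_force: [0.6, 0.8, -1.2]
gripper_width: 0.0606
grip_force: 0.0
```

servo_tool(moves=[[0,0,0,0,0,0,1],[0,0,0,0,0,0,1],[0,0,0,0,0,0,1]])

```text
clock: 29.52
position: [0.5075, 0.3734, 0.0133]
eef_rot: [179.9, 0.0, 147.0]
contact_force: [0.9, 0.7, 1.8]
gripper_width: 0.0499
grip_force: 30.0
```

servo_tool(moves=[[0,0,0.4,0,0,0,1],[0,0,0.8,0,0,0,1],[0,0,1,0,0,0,1],[0,0,1,0,0,0,1],[0,-0.3,1,0,0,-0.3,1],[0,-0.6,0.8,0,0,-0.5,1],[0,-0.9,0.5,0,0,-0.6,1],[0,-1,0,0,0,-0.7,1]])

```text
clock: 30.18
position: [0.5088, 0.3037, 0.1551]
eef_rot: [179.7, 0.1, 136.4]
contact_force: [-0.2, -1.1, -1.3]
gripper_width: 0.0496
grip_force: 30.0
```

servo_tool(moves=[[0,-1,0,0,0,-0.7,1],[-0.1,-1,0,0,0,-0.7,1],[-0.1,-1,0,0,0,-0.7,1],[-0.1,-1,0,0,0,-0.7,1],[-0.1,-1,0,0,0,-0.7,1],[-0.1,-1,0,0,0,-0.7,1],[-0.1,-1,0,0,0,-0.7,1],[0,-1,0,0,0,-0.7,1]])

```text
clock: 30.85
position: [0.4911, 0.1018, 0.1505]
eef_rot: [-179.9, 0.0, 108.3]
contact_force: [0.4, 0.2, -1.2]
gripper_width: 0.05
grip_force: 30.0
```

servo_tool(moves=[[0,-1,0,0,0,-0.7,1],[0,-1,0,0,0,-0.7,1],[0,-1,0,0,0,-0.7,1],[0,-0.5,0,0,0,-0.36,1],[0,-0.1,0,0,0,0,1],[0,0,0,0,0,0,1],[0,0,0,0,0,0,1]])

```text
clock: 31.43
position: [0.492, 0.0135, 0.1505]
eef_rot: [-180.0, -0.0, 96.2]
contact_force: [0.4, 0.5, -0.7]
gripper_width: 0.0498
grip_force: 30.0
```

servo_tool(moves=[[0,-0.04,-0.6,0,0,0,1],[0,0,-0.8,0,0,0,1],[0,0,-0.8,0,0,0,1],[0,0,-0.8,0,0,0,1],[0,0,-0.6,0,0,0,1],[0,0,-0.4,0,0,0,1],[0,0,-0.14,0,0,0,1],[0,0,0,0,0,0,1]])

```text
clock: 32.1
position: [0.4919, 0.0128, 0.0466]
eef_rot: [-179.9, -0.0, 96.2]
contact_force: [0.1, 0.5, -1.1]
gripper_width: 0.0496
grip_force: 30.0
```

servo_tool(moves=[[0,0,-0.04,0,0,0,1],[0,0,0,0,0,0,1],[0,0,0,0,0,0,1]])

```text
clock: 32.35
position: [0.493, 0.0121, 0.0469]
eef_rot: [179.9, 0.0, 96.2]
contact_force: [-0.8, -0.4, -2.0]
gripper_width: 0.0498
grip_force: 30.0
```

servo_tool(moves=[[0,0,-0.04,0,0,0,1],[0,0,0,0,0,0,1],[0,0,0,0,0,0,1]])

```text
clock: 32.6
position: [0.4925, 0.012, 0.0453]
eef_rot: [180.0, 0.0, 96.1]
contact_force: [-0.2, 0.6, -0.2]
gripper_width: 0.0497
grip_force: 30.0
```

servo_tool(moves=[[0,0,-0.02,0,0,0,1],[0,0,0,0,0,0,1],[0,0,0,0,0,0,1]])

```text
clock: 32.85
position: [0.4925, 0.012, 0.0453]
eef_rot: [180.0, 0.0, 96.2]
contact_force: [-2.5, 0.4, 5.8]
gripper_width: 0.0499
grip_force: 30.0
```

servo_tool(moves=[[0,0,0.02,0,0,0,-1],[0,0,0,0,0,0,-1],[0,0,0,0,0,0,-1],[0,0,0,0,0,0,-1],[0,0,0.3,0,0,0,-1],[0,0,0.8,0,0,0,-1],[0,0,1,0,0,0,-1],[0,0,1,0,0,0,-1]])

```text
clock: 33.52
position: [0.4916, 0.0121, 0.1231]
eef_rot: [-179.9, -0.0, 96.2]
contact_force: [0.3, -0.3, -0.1]
gripper_width: 0.0941
grip_force: 0.0
```

servo_tool(moves=[[0,-0.3,1,0,0,0.5,-1],[0,-0.8,1,0,0,0.6,-1],[-0.2,-1,0.6,0,0,0.6,-1],[-0.2,-1,0.2,0,0,0.6,-1],[-0.2,-1,0,0,0,0.6,-1],[-0.2,-1,0,0,0,0.6,-1],[-0.2,-1,0,0,0,0.6,-1],[-0.2,-1,0,0,0,0.6,-1]])

```text
clock: 34.18
position: [0.4619, -0.1666, 0.1931]
eef_rot: [180.0, 0.0, 119.8]
contact_force: [0.7, -0.1, -0.0]
gripper_width: 0.0952
grip_force: 0.0
```

servo_tool(moves=[[-0.2,-1,0,0,0,0.6,-1],[-0.2,-1,0,0,0,0.6,-1],[-0.2,-1,0,0,0,0.6,-1],[-0.2,-1,0,0,0,0.6,-1],[-0.2,-1,0,0,0,0.6,-1],[-0.2,-1,0,0,0,0.6,-1],[-0.2,-1,0,0,0,0.6,-1],[-0.2,-1,0,0,0,0.6,-1]])

```text
clock: 34.85
position: [0.4218, -0.3667, 0.1929]
eef_rot: [-180.0, 0.0, 143.8]
contact_force: [0.6, -0.9, 0.2]
gripper_width: 0.0954
grip_force: 0.0
```

servo_tool(moves=[[-0.2,-1,0,0,0,0.6,-1],[-0.1,-0.8,0,0,0,0.6,-1],[0,-0.5,0,0,0,0.6,-1],[0,0,0,0,0,0,-1],[0,0,0,0,0,0,-1]])

```text
clock: 35.27
position: [0.4146, -0.4231, 0.1925]
eef_rot: [180.0, -0.0, 152.5]
contact_force: [-0.5, 0.4, -1.2]
gripper_width: 0.0951
grip_force: 0.0
```

```bash
cat > chk.py <<'E'
from fit import *
import sys
def check(tag,dx=0,view=False):
    S=imaging.get_image("scene");T=imaging.get_image("top");cv2.imwrite(f"pics/s{tag}.png",S);cv2.imwrite(f"pics/t{tag}.png",T)
    e=np.array([np.cos(np.radians(6.15)),np.sin(np.radians(6.15))])
    for i,p in enumerate([(.5036,-.1468),(.4953,-.0671),(.4865,.0124)]):
        p=np.array(p)+dx*e
        f=fitchest({"top":T},[*p,6],.032)
        u=proj("top",[*p,.102])[0]; o=(u-7).astype(int)
        h=cv2.cvtColor(T,cv2.COLOR_BGR2HSV)[o[1]:o[1]+15,o[0]:o[0]+15]; w=(h[...,1]<90)&(h[...,2]>70)
        yx=np.argwhere(w).mean(0) if w.any() else [0,0]
        c=ray("top",(yx[1]+o[0],yx[0]+o[1]),.102)[:2]
        print(i,"cap-pad mm",((c-p)*1000).round(1),w.sum(),"fit-pad mm",((f[0][:2]-p)*1000).round(1),"yaw",f[0][2].round(1),round(f[1],3))
    if view:
        u=proj("top",[.4953+dx,-.0671,.05])[0].astype(int);v=proj("scene",[.4953+dx,-.0671,.05])[0].astype(int)
        a=cv2.resize(T[u[1]-30:u[1]+30,u[0]-50:u[0]+50],(500,300),interpolation=cv2.INTER_CUBIC)
        b=cv2.resize(S[v[1]-30:v[1]+30,v[0]-50:v[0]+50],(500,300),interpolation=cv2.INTER_CUBIC)
        cv2.imwrite(f"pics/v{tag}.png",np.vstack([a,b]))
    return T,S
E
python3 -c "
from chk import *
check('4',view=True);s=telemetry.sense();print(s['position'],s['eef_rot'],s['clock'])"
```

```text
0 cap-pad mm [ 3.6 -1.9] 26 fit-pad mm [3.  0.5] yaw 2.2 0.162
1 cap-pad mm [2.3 0.8] 23 fit-pad mm [2.  0.6] yaw 13.1 0.114
2 cap-pad mm [5.6 1.5] 25 fit-pad mm [ 3.6 -1.1] yaw 9.0 0.112
[ 0.41482961 -0.42211762  0.1925041 ] [ 1.79975635e+02 -1.45526896e-02  1.52620497e+02] 35.3667
```

View pics/v4.png

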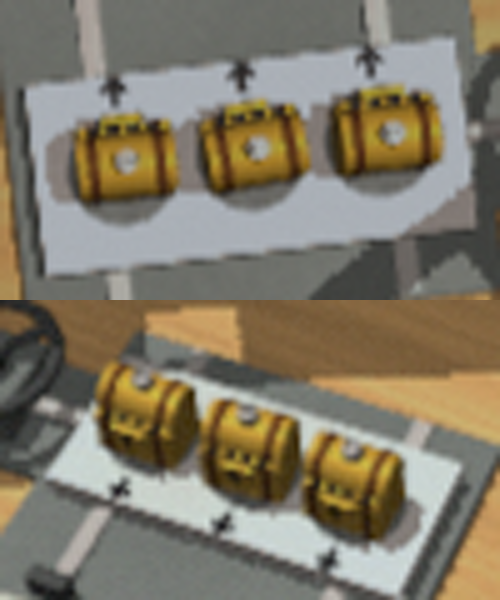

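```bash
cat > yaw.py <<'E'
from fit import *
def soft(n,p,o,w,h,z):
    S=6;m=np.zeros((h*S,w*S),np.uint8);R=rot(p[2])
    for part in(BODY,HASP):
        q=(proj(n,part@R.T+[p[0],p[1],z])-o+.5)*S
        cv2.fillConvexPoly(m,(cv2.convexHull(q.astype(np.float32))*16).round().astype(np.int32),255,shift=4)
    return cv2.resize(m,(w,h),interpolation=cv2.INTER_AREA)/255.
def fy(n,im,p0,z=.032,zoom=1):
    u=proj(n,[p0[0],p0[1],z+.03])[0]; o=(u-15).astype(int); w=h=32
    sub=im[o[1]:o[1]+h,o[0]:o[0]+w].astype(float)
    # chest-ness: red minus blue relative to white/grey (0) ; normalise
    sat=cv2.cvtColor(sub.astype(np.uint8),cv2.COLOR_BGR2HSV)[...,1].astype(float)
    m=np.clip((sat-50)/80,0,1)
    # keep component nearest centre, fill holes
    k,l,s,c=cv2.connectedComponentsWithStats((m>.4).astype(np.uint8))
    i=l[int(u[1]-o[1])+1,int(u[0]-o[0])+1] or 1+np.argmax(s[1:,4])
    keep=cv2.dilate((l==i).astype(np.uint8),np.ones((3,3))); m=m*keep
    cs,_=cv2.findContours((l==i).astype(np.uint8),cv2.RETR_EXTERNAL,cv2.CHAIN_APPROX_NONE)
    f=np.zeros((h,w),np.uint8);cv2.drawContours(f,cs,-1,1,-1);er=cv2.erode(f,np.ones((3,3)));m=np.maximum(m,er)
    wt=np.ones((h,w))
    cost=lambda x:((soft(n,[x[0],x[1],x[2]*100],o,w,h,z)-m)**2).sum()/m.sum()
    best=min((minimize(cost,x0,method="Nelder-Mead",options=dict(initial_simplex=np.vstack([x0,x0+[.004,0,0],x0+[0,.004,0],x0+[0,0,.08]]),xatol=5e-5,fatol=1e-6)) for a in(-8,0,8,16) for x0 in[np.array([p0[0],p0[1],a/100])]),key=lambda s:s.fun)
    return (best.x*[1,1,100]).round(4),round(best.fun,4),s[i]
E
python3 - <<'E'
from yaw import *
ims={n:cv2.imread(f"pics/{n[0]}4.png") for n in("top","scene")}
for p in((.5036,-.1468),(.4953,-.0671),(.4865,.0124)):
    for n in ims: print(n,*fy(n,ims[n],(p[0]+.003,p[1])))
E
```

```text
top [ 0.5054 -0.1467  4.3943] 0.0607 [  5   7  23  18 313]
scene [ 0.5046 -0.149   0.4881] 0.4041 [  0   0  32  32 501]
top [ 0.4972 -0.0668 10.2589] 0.0555 [  5   7  22  19 301]
scene [ 0.4985 -0.0699  9.7174] 0.374 [  0   3  32  29 487]
top [0.4903 0.0116 5.6895] 0.0527 [  6   7  21  18 293]
scene [0.4908 0.009  6.7594] 0.2526 [  0   3  26  25 394]
```

Every chest is on its own pad with its hasp towards the arrows. The middle one reads about 4° off square, so I'll regrip it and square it up.

servo_tool(moves=[[0.1,0.5,0,0,0,-0.5,-1],[0.2,1,0,0,0,-0.7,-1],[0.2,1,0,0,0,-0.7,-1],[0.2,1,0,0,0,-0.7,-1],[0.2,1,0,0,0,-0.7,-1],[0.25,1,0,0,0,-0.7,-1],[0.25,1,0,0,0,-0.7,-1],[0.25,1,0,0,0,-0.7,-1]])

```text
clock: 36.03
position: [0.456, -0.2331, 0.1927]
eef_rot: [180.0, 0.0, 125.5]
contact_force: [0.6, 0.0, -0.4]
gripper_width: 0.095
grip_force: 0.0
```

servo_tool(moves=[[0.25,1,0,0,0,-0.7,-1],[0.25,1,0,0,0,-0.7,-1],[0.25,1,0,0,0,-0.7,-1],[0.25,1,0,0,0,-0.7,-1],[0.25,1,0,0,0,-0.7,-1],[0.25,1,0,0,0,-0.7,-1],[0.25,0.7,0,0,0,-0.7,-1],[0.1,0,0,0,0,-0.2,-1]])

```text
clock: 36.7
position: [0.5022, -0.0643, 0.1927]
eef_rot: [180.0, -0.1, 100.3]
contact_force: [0.1, -0.2, 0.1]
gripper_width: 0.0953
grip_force: 0.0
```

servo_tool(moves=[[0,0,0,0,0,0,-1],[0,0,0,0,0,0,-1]])

```text
clock: 36.87
position: [0.5019, -0.0679, 0.1925]
eef_rot: [-180.0, 0.0, 100.2]
contact_force: [0.0, -0.6, 0.1]
gripper_width: 0.0952
grip_force: 0.0
```

servo_tool(moves=[[-0.08,0.04,-0.8,0,0,0,-1],[0,0,-1,0,0,0,-1],[0,0,-1,0,0,0,-1],[0,0,-1,0,0,0,-1],[0,0,-0.8,0,0,0,-1],[0,0,-0.6,0,0,0,-1],[0,0,-0.4,0,0,0,-1],[0,0,-0.2,0,0,0,-1]])

```text
clock: 37.53
position: [0.499, -0.0675, 0.0458]
eef_rot: [-179.9, -0.0, 100.1]
contact_force: [-0.7, -0.5, 0.3]
gripper_width: 0.0951
grip_force: 0.0
```

servo_tool(moves=[[0,0,0,0,0,0,1],[0,0,0,0,0,0,1],[0,0,0,0,0,0,1],[0,0,0,0,0,0,1],[0,0,0,0,0,0,1],[0,0,0,0,0,0,1],[0,0,0,0,0,0,1],[0,0,0,0,0,0,1]])

```text
clock: 38.2
position: [0.5003, -0.0669, 0.0477]
eef_rot: [180.0, 0.0, 100.2]
contact_force: [-0.3, 0.2, 0.6]
gripper_width: 0.0495
grip_force: 30.0
```

servo_tool(moves=[[0,0,0,0,0,0,1],[0,0,0.15,0,0,0,1],[0,0,0.1,0,0,0,1],[0,0,0,0,0,-0.4,1],[0,0,0,0,0,-0.42,1],[0,0,0,0,0,0,1],[0,0,0,0,0,0,1],[0,0,0,0,0,0,1]])

```text
clock: 38.87
position: [0.5001, -0.0669, 0.0536]
eef_rot: [-180.0, -0.0, 96.1]
contact_force: [0.4, 0.1, -2.1]
gripper_width: 0.0499
grip_force: 30.0
```

Width is now 49.9 mm, a flush grip. I'll lower the chest and release it.

servo_tool(moves=[[0,0,-0.15,0,0,0,1],[0,0,-0.07,0,0,0,1],[0,0,0,0,0,0,1],[0,0,0,0,0,0,1]])

```text
clock: 39.2
position: [0.5001, -0.0669, 0.0479]
eef_rot: [-180.0, -0.0, 96.1]
contact_force: [1.2, 0.2, -0.9]
gripper_width: 0.0499
grip_force: 30.0
```

servo_tool(moves=[[0,0,-0.03,0,0,0,1],[0,0,0,0,0,0,1],[0,0,0,0,0,0,1]])

```text
clock: 39.45
position: [0.5002, -0.0669, 0.0477]
eef_rot: [-180.0, -0.0, 96.1]
contact_force: [-2.1, 1.0, 2.9]
gripper_width: 0.0497
grip_force: 30.0
```

servo_tool(moves=[[0,0,0,0,0,0,-1],[0,0,0,0,0,0,-1],[0,0,0,0,0,0,-1],[0,0,0,0,0,0,-1],[0,0,0.4,0,0,0,-1],[0,0,0.8,0,0,0,-1],[0,0,1,0,0,0,-1],[0,0,1,0,0,0,-1]])

```text
clock: 40.12
position: [0.4998, -0.0668, 0.1285]
eef_rot: [-179.9, -0.0, 96.1]
contact_force: [0.0, -0.6, -1.4]
gripper_width: 0.0937
grip_force: 0.0
```

servo_tool(moves=[[0,-0.3,1,0,0,0.6,-1],[0,-0.7,1,0,0,0.7,-1],[-0.2,-1,0.6,0,0,0.7,-1],[-0.2,-1,0,0,0,0.7,-1],[-0.2,-1,0,0,0,0.7,-1],[-0.2,-1,0,0,0,0.7,-1],[-0.2,-1,0,0,0,0.7,-1],[-0.2,-1,0,0,0,0.7,-1]])

```text
clock: 40.78
position: [0.47, -0.2432, 0.1935]
eef_rot: [180.0, 0.1, 123.7]
contact_force: [0.0, -0.2, 0.5]
gripper_width: 0.0954
grip_force: 0.0
```

servo_tool(moves=[[-0.3,-1,0,0,0,0.7,-1],[-0.3,-1,0,0,0,0.7,-1],[-0.3,-1,0,0,0,0.7,-1],[-0.3,-1,0,0,0,0.7,-1],[-0.3,-1,0,0,0,0.7,-1],[-0.3,-1,0,0,0,0.7,-1],[-0.3,-1,0,0,0,0.7,-1],[0,-0.7,0,0,0,0.3,-1]])

```text
clock: 41.45
position: [0.4165, -0.4366, 0.1933]
eef_rot: [-179.9, 0.0, 149.6]
contact_force: [0.4, 0.1, 0.6]
gripper_width: 0.095
grip_force: 0.0
```

servo_tool(moves=[[0,0,0,0,0,0,-1],[0,0,0,0,0,0,-1]])

```text
clock: 41.62
position: [0.4175, -0.4349, 0.1929]
eef_rot: [180.0, 0.0, 149.4]
contact_force: [0.6, -1.4, -0.4]
gripper_width: 0.0953
grip_force: 0.0
```

```bash
python3 - <<'E'
from yaw import *
ims={n:imaging.get_image(n) for n in("top","scene")}
for n in ims: cv2.imwrite(f"pics/{n[0]}5.png",ims[n])
for p in((.5036,-.1468),(.4953,-.0671),(.4865,.0124)): print(*fy("top",ims["top"],(p[0]+.003,p[1])))
# shield still there? compare; wheel: hub & crank zoom
T=ims["top"];S=ims["scene"];k=7
a=cv2.resize(T[155:205,395:460],(455,350),interpolation=cv2.INTER_CUBIC);b=cv2.resize(S[160:205,185:250],(455,315),interpolation=cv2.INTER_CUBIC)
def lab(a,x,y,w,h):
    for i in range(0,w,10): cv2.putText(a,str(x+i),(i*k,9),0,.33,(0,0,255),1);cv2.line(a,(i*k,10),(i*k,14),(0,0,255),1)
    for i in range(0,h,10): cv2.putText(a,str(y+i),(0,i*k+4),0,.33,(0,0,255),1)
lab(a,395,155,65,50);lab(b,185,160,65,45)
c=cv2.resize(S[195:275,295:355],(320,427),interpolation=cv2.INTER_CUBIC);c=np.vstack([c,np.zeros((238,320,3),np.uint8)])
cv2.imwrite("pics/v5.png",np.hstack([np.vstack([a,b]),c])[:600])
print(telemetry.sense()["position"],telemetry.sense()["eef_rot"])
E
```

```text
[ 0.5054 -0.1467  4.3659] 0.0585 [  5   7  23  18 314]
[ 0.4979 -0.0665  7.2623] 0.0534 [  5   7  22  18 302]
[0.4902 0.0114 6.1515] 0.0535 [  6   7  21  18 291]
[ 0.41788453 -0.43369824  0.1926965 ] [ 1.79977102e+02 -5.09916135e-03  1.49548324e+02]
```

View pics/v5.png

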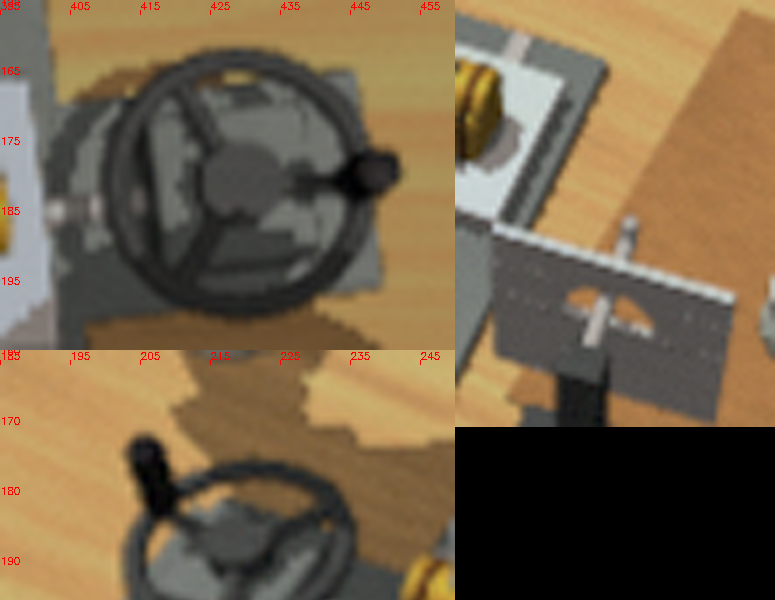

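```bash
python3 - <<'E'
from h import *
print("hub",ray("top",(428.6,180.4),.066),ray("scene",(218.5,186.6),.066))
for z in(.105,.112,.118): print("grip top",z,ray("top",(449.4,178.6),z),ray("scene",(205.7,173.3),z))
print(tri({"top":(449.4,178.6),"scene":(205.7,173.3)}))
E
```

```text
hub [ 0.51832584 -0.27953196  0.066     ] [ 0.51849074 -0.2826076   0.066     ]
grip top 0.105 [ 0.51888405 -0.33251364  0.105     ] [ 0.51266136 -0.33368419  0.105     ]
grip top 0.112 [ 0.51809805 -0.33075118  0.112     ] [ 0.51690644 -0.32837962  0.112     ]
grip top 0.118 [ 0.51742434 -0.3292405   0.118     ] [ 0.52054508 -0.32383284  0.118     ]
[ 0.5173651  -0.3296864   0.11192612]
```

servo_tool(moves=[[0.5,0.5,0,0,0,0,-1],[0.8,0.8,0,0,0,0,-1],[0.9,0.9,-0.4,0,0,0,-1],[0.8,0.9,-0.8,0,0,0,-1],[0.6,0.7,-0.8,0,0,0,-1],[0.38,0.37,-0.4,0,0,0,-1],[0,0,0,0,0,0,-1],[0,0,0,0,0,0,-1]])

```text
clock: 42.38
position: [0.5171, -0.3294, 0.1323]
eef_rot: [-180.0, -0.1, 149.7]
contact_force: [-0.1, -0.5, -0.2]
gripper_width: 0.0951
grip_force: 0.0
```

Tips are just above the grip, at z about 0.112. Lowering 53 mm and pinching.

servo_tool(moves=[[0,0,-0.5,0,0,0,-1],[0,0,-0.6,0,0,0,-1],[0,0,-0.5,0,0,0,-1],[0,0,-0.4,0,0,0,-1],[0,0,-0.1,0,0,0,-1],[0,0,0,0,0,0,0.3],[0,0,0,0,0,0,0.3],[0,0,0,0,0,0,0.3]])

```text
clock: 43.05
position: [0.5177, -0.3308, 0.0809]
eef_rot: [-180.0, 0.1, 149.5]
contact_force: [0.0, -0.4, 0.4]
gripper_width: 0.0803
grip_force: 0.0
```

servo_tool(moves=[[0,0,0,0,0,0,1],[0,0,0,0,0,0,1],[0,0,0,0,0,0,1],[0,0,0,0,0,0,1],[0,0,0,0,0,0,1],[0,0,0,0,0,0,1],[0,0,0,0,0,0,1],[0,0,0,0,0,0,1]])

```text
clock: 43.72
position: [0.5172, -0.3302, 0.08]
eef_rot: [-180.0, -0.0, 149.6]
contact_force: [-0.0, 0.3, 0.4]
gripper_width: 0.0269
grip_force: 0.0
```

servo_tool(moves=[[0,0,0,0,0,0,1],[0,0,0,0,0,0,1],[0,0,0,0,0,0,1]])

```text
clock: 43.97
position: [0.5175, -0.3294, 0.0799]
eef_rot: [179.9, -0.0, 149.6]
contact_force: [1.5, 3.7, 0.4]
gripper_width: 0.0191
grip_force: 30.0
```

```bash
python3 -c "
import numpy as np
a=np.radians(-91.2-22.5*np.arange(17)); p=48/25*np.c_[np.cos(a),np.sin(a)]
d=np.diff(p.round(2),axis=0).round(2);print(d.tolist(),d.sum(0))"
```

```text
[[-0.73, 0.16], [-0.62, 0.43], [-0.4, 0.63], [-0.13, 0.74], [0.16, 0.73], [0.43, 0.62], [0.63, 0.4], [0.74, 0.13], [0.73, -0.16], [0.62, -0.43], [0.4, -0.63], [0.13, -0.74], [-0.16, -0.73], [-0.43, -0.62], [-0.63, -0.4], [-0.74, -0.13]] [ 1.11022302e-16 -3.33066907e-16]
```

servo_tool(moves=[[-0.37,0.06,0,0,0,0,1],[-0.36,0.1,0,0,0,0,1],[-0.62,0.43,0,0,0,0,1],[-0.4,0.63,0,0,0,0,1]])

```text
clock: 44.3
position: [0.4744, -0.2999, 0.08]
eef_rot: [179.9, 0.3, 149.5]
contact_force: [15.1, 2.7, -5.1]
gripper_width: 0.0191
grip_force: 30.0
```

servo_tool(moves=[[-0.13,0.74,0,0,0,0,1],[0.16,0.73,0,0,0,0,1],[0.43,0.62,0,0,0,0,1],[0.63,0.4,0,0,0,0,1]])

```text
clock: 44.63
position: [0.499, -0.2376, 0.08]
eef_rot: [-179.8, -0.0, 149.6]
contact_force: [-1.1, -5.3, -2.1]
gripper_width: 0.0193
grip_force: 30.0
```

servo_tool(moves=[[0.74,0.13,0,0,0,0,1],[0.73,-0.16,0,0,0,0,1],[0.62,-0.43,0,0,0,0,1],[0.4,-0.63,0,0,0,0,1],[0.13,-0.74,0,0,0,0,1]])

```text
clock: 45.05
position: [0.5673, -0.2823, 0.0799]
eef_rot: [179.9, -0.0, 149.7]
contact_force: [-2.6, 3.0, 2.8]
gripper_width: 0.0192
grip_force: 30.0
```

servo_tool(moves=[[-0.16,-0.73,0,0,0,0,1],[-0.43,-0.62,0,0,0,0,1],[-0.63,-0.4,0,0,0,0,1],[-0.74,-0.13,0,0,0,0,1]])

```text
clock: 45.38
position: [0.5168, -0.3296, 0.0798]
eef_rot: [179.8, -0.1, 149.5]
contact_force: [3.9, 12.0, 4.8]
gripper_width: 0.0193
grip_force: 30.0
```

```bash
python3 - <<'E'
from yaw import *
T=imaging.get_image("top");cv2.imwrite("pics/t6.png",T)
for p in((.5036,-.1468),(.4953,-.0671),(.4865,.0124)): print(*fy("top",T,(p[0]+.02,p[1]+.002)))
print(telemetry.sense()["position"],telemetry.sense()["contact_force"])
E
```

```text
[ 0.5235 -0.145   7.8015] 0.0448 [  6   6  22  19 322]
[ 0.5151 -0.0649  3.4328] 0.052 [  5   6  22  18 302]
[0.5076 0.0132 6.2288] 0.0463 [  6   6  21  18 297]
[ 0.51390157 -0.32921846  0.07990982] [-1.41151395  6.09408635 -0.89774839]
```

One turn moved everything 17.5 mm, as expected. Continuing with two more turns.

servo_tool(moves=[[-0.73,0.16,0,0,0,0,1],[-0.62,0.43,0,0,0,0,1],[-0.4,0.63,0,0,0,0,1],[-0.13,0.74,0,0,0,0,1],[0.16,0.73,0,0,0,0,1],[0.43,0.62,0,0,0,0,1],[0.63,0.4,0,0,0,0,1],[0.74,0.13,0,0,0,0,1]])

```text
clock: 46.1
position: [0.5173, -0.2333, 0.0799]
eef_rot: [-179.9, -0.2, 149.6]
contact_force: [-4.2, -1.6, 0.5]
gripper_width: 0.0191
grip_force: 30.0
```

servo_tool(moves=[[0.73,-0.16,0,0,0,0,1],[0.62,-0.43,0,0,0,0,1],[0.4,-0.63,0,0,0,0,1],[0.13,-0.74,0,0,0,0,1],[-0.16,-0.73,0,0,0,0,1],[-0.43,-0.62,0,0,0,0,1],[-0.63,-0.4,0,0,0,0,1],[-0.74,-0.13,0,0,0,0,1]])

```text
clock: 46.77
position: [0.5169, -0.3297, 0.0799]
eef_rot: [179.8, -0.1, 149.5]
contact_force: [4.0, 12.0, 3.8]
gripper_width: 0.0196
grip_force: 30.0
```

servo_tool(moves=[[-0.73,0.16,0,0,0,0,1],[-0.62,0.43,0,0,0,0,1],[-0.4,0.63,0,0,0,0,1],[-0.13,0.74,0,0,0,0,1],[0.16,0.73,0,0,0,0,1],[0.43,0.62,0,0,0,0,1],[0.63,0.4,0,0,0,0,1],[0.74,0.13,0,0,0,0,1]])

```text
clock: 47.43
position: [0.5173, -0.2333, 0.0799]
eef_rot: [-179.9, -0.2, 149.6]
contact_force: [-3.9, -2.5, 1.7]
gripper_width: 0.0196
grip_force: 30.0
```

servo_tool(moves=[[0.73,-0.16,0,0,0,0,1],[0.62,-0.43,0,0,0,0,1],[0.4,-0.63,0,0,0,0,1],[0.13,-0.74,0,0,0,0,1],[-0.16,-0.73,0,0,0,0,1],[-0.43,-0.62,0,0,0,0,1],[-0.63,-0.4,0,0,0,0,1],[-0.74,-0.13,0,0,0,0,1]])

```text
clock: 48.1
position: [0.5169, -0.3297, 0.0799]
eef_rot: [179.8, -0.1, 149.5]
contact_force: [3.9, 12.4, 3.1]
gripper_width: 0.0198
grip_force: 30.0
```

```bash
python3 - <<'E'
from yaw import *
T=imaging.get_image("top");cv2.imwrite("pics/t7.png",T)
for p in((.5036,-.1468),(.4953,-.0671),(.4865,.0124)): print(*fy("top",T,(p[0]+.054,p[1]+.005)))
print(telemetry.sense()["position"],telemetry.sense()["contact_force"])
E
```

```text
[ 0.5574 -0.1412  6.0642] 0.0433 [  5   6  22  19 331]
[ 0.5502 -0.061   7.07  ] 0.0634 [  5   6  22  18 307]
[0.5423 0.0171 6.2199] 0.0567 [  6   6  21  18 300]
[ 0.51387132 -0.32921923  0.0799066 ] [-2.25312174  5.84542774  0.29607154]
```

servo_tool(moves=[[-0.73,0.16,0,0,0,0,1],[-0.62,0.43,0,0,0,0,1],[-0.4,0.63,0,0,0,0,1],[-0.13,0.74,0,0,0,0,1],[0.16,0.73,0,0,0,0,1],[0.43,0.62,0,0,0,0,1],[0.63,0.4,0,0,0,0,1],[0.74,0.13,0,0,0,0,1]])

```text
clock: 48.82
position: [0.5174, -0.2333, 0.0799]
eef_rot: [-179.9, -0.2, 149.6]
contact_force: [-3.6, -2.2, 1.5]
gripper_width: 0.0194
grip_force: 30.0
```

servo_tool(moves=[[0.73,-0.16,0,0,0,0,1],[0.62,-0.43,0,0,0,0,1],[0.4,-0.63,0,0,0,0,1],[0.13,-0.74,0,0,0,0,1],[-0.16,-0.73,0,0,0,0,1],[-0.43,-0.62,0,0,0,0,1],[0,0,0,0,0,0,1]])

```text
clock: 49.4
position: [0.5658, -0.312, 0.081]
eef_rot: [178.6, 1.6, 149.1]
contact_force: [41.7, -4.7, -23.2]
gripper_width: 0.0609
grip_force: 17.8
```

servo_tool(moves=[[-0.31,-0.22,0,0,0,0,1],[-0.32,-0.18,0,0,0,0,1],[0,0,0,0,0,0,1]])

```text
clock: 49.65
position: [0.5338, -0.3277, 0.0797]
eef_rot: [-179.9, -0.1, 149.5]
contact_force: [-0.1, 0.3, 0.6]
gripper_width: 0.037
grip_force: 0.0
```

servo_tool(moves=[[-0.25,-0.06,0,0,0,0,1],[-0.25,-0.05,0,0,0,0,1],[0,0,0,0,0,0,1]])

```text
clock: 49.9
position: [0.5215, -0.3301, 0.0798]
eef_rot: [-180.0, -0.1, 149.5]
contact_force: [0.2, 0.5, 0.0]
gripper_width: 0.0131
grip_force: 0.0
```

servo_tool(moves=[[-0.15,-0.02,0,0,0,0,1],[0,0,0,0,0,0,1],[0,0,0,0,0,0,1]])

```text
clock: 50.15
position: [0.5193, -0.3303, 0.08]
eef_rot: [-180.0, 0.0, 149.5]
contact_force: [0.5, -1.0, -0.2]
gripper_width: 0.0004
grip_force: 0.0
```

The crank stopped early and slipped out of the fingers. Backing off to look.

servo_tool(moves=[[0,0,0.8,0,0,0,0.8],[0,0,1,0,0,0,0.5],[-0.3,-0.3,1,0,0,0,0.1],[-0.8,-0.8,1,0,0,0,-1],[-0.9,-0.9,0.7,0,0,0,-1],[-1,-1,0,0,0,0,-1],[-0.9,-0.9,0,0,0,0,-1],[-0.4,-0.4,0,0,0,0,-1]])

```text
clock: 50.82
position: [0.4101, -0.44, 0.1933]
eef_rot: [-179.9, 0.1, 149.4]
contact_force: [-0.7, 0.2, -0.1]
gripper_width: 0.0484
grip_force: 0.0
```

```bash
python3 - <<'E'
from yaw import *
ims={n:imaging.get_image(n) for n in("top","scene")};T=ims["top"];S=ims["scene"]
for n in ims: cv2.imwrite(f"pics/{n[0]}8.png",ims[n])
for p in((.5036,-.1468),(.4953,-.0671),(.4865,.0124)): print(*fy("top",T,(p[0]+.069,p[1]+.006)))
k=6
def lab(a,x,y,w,h):
    for i in range(0,w,10): cv2.putText(a,str(x+i),(i*k,9),0,.33,(0,0,255),1);cv2.line(a,(i*k,10),(i*k,14),(0,0,255),1)
    for i in range(0,h,10): cv2.putText(a,str(y+i),(0,i*k+4),0,.33,(0,0,255),1)
a=cv2.resize(T[145:195,310:443],(798,300),interpolation=cv2.INTER_CUBIC);a[:]=a;lab(a,310,145,133,50)
b=cv2.resize(T[140:205,395:470],(345,299),interpolation=cv2.INTER_CUBIC)
c=cv2.resize(S[155:225,190:298],(453,299),interpolation=cv2.INTER_CUBIC)
cv2.imwrite("pics/v8.png",np.vstack([a,np.hstack([b,c])]))
s=telemetry.sense();print(s["position"],s["contact_force"],s["clock"])
E
```

```text
[ 0.5706 -0.1403  5.997 ] 0.0719 [  5   7  22  19 317]
[ 0.527  -0.0542  5.219 ] 0.0246 [  3  18  21  14 240]
[0.5543 0.0183 5.6653] 0.0432 [  6   7  21  18 300]
[ 0.41069743 -0.43892481  0.19232886] [ 0.54310157  0.42646481 -0.30308179] 50.9167
```

View pics/v8.png

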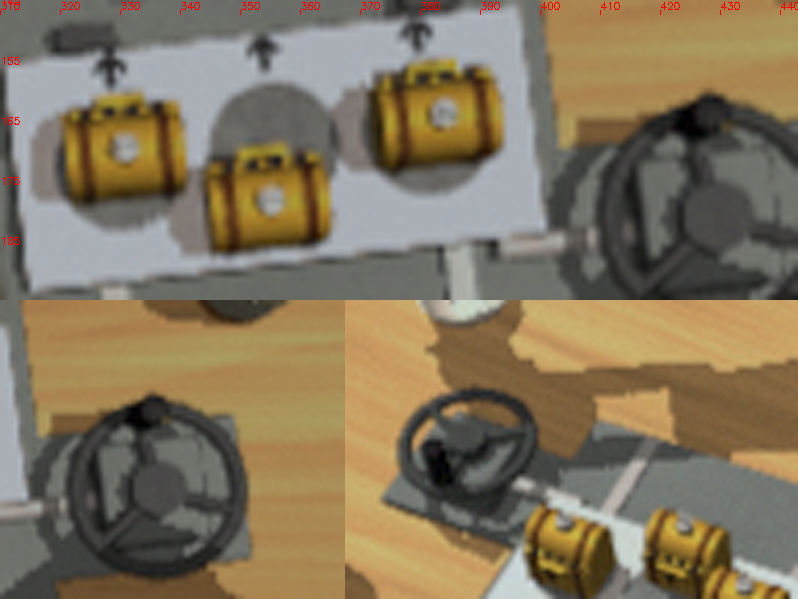

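Final view: the middle chest has been knocked about 35 mm back (cap at (355,178)), while the outer two are fine. The crank now stands at the +x side. I'll re-measure the middle chest and the stop gap.

```bash
python3 - <<'E'
from yaw import *
T=cv2.imread("pics/t8.png")
for g in((.524,-.0625),(.528,-.060)): print(*fy("top",T,g))
# carriage front edge (z=.032) along bench x at several y, by gradient in the top image; start pic for comparison
for f in("top0","t8"):
    g=cv2.cvtColor(cv2.imread(f"pics/{f}.png"),cv2.COLOR_BGR2GRAY).astype(np.float32)
    e=np.array([.99425,.1071]);n=np.array([-.1071,.99425]); hub=np.array([.5185,-.281])
    for yb in(.100,.115,.175,.255,.335):   # distance from hub along bench y
        x=np.arange(-.08,.16,.0005); P=np.c_[hub+yb*n+x[:,None]*e,np.full(len(x),.032)]
        u=proj("top",P).astype(np.float32); v=cv2.remap(g,u[:,0].reshape(-1,1),u[:,1].reshape(-1,1),cv2.INTER_LINEAR).ravel()
        hi=v>135; idx=np.where(np.diff(hi.astype(int)))[0]; print(f,yb,(x[idx]*1000).round(1))
E
```

```text
[ 0.5288 -0.0542  5.5694] 0.0506 [  3   5  21  18 302]
[ 0.5288 -0.0542  5.589 ] 0.0505 [  4   7  21  18 302]
top0 0.1 [-59.5  57.5]
top0 0.115 [-60.5 -28.5  27.   58. ]
top0 0.175 [-59.5  58.5 153.  157.5]
top0 0.255 [-59.5  59.  153.5 157.5]
top0 0.335 [-60.   58.5]
t8 0.1 [ -4.5  47.5  65.5  69.   88.5 123. ]
t8 0.115 [  5.   37.   64.   75.5  92.  122.5]
t8 0.175 [  5.   48.   88.  122.5 152.5 159. ]
t8 0.255 [  5.5  12.   58.  123.  153. ]
t8 0.335 [  5.5  51.5  87.  123.5]
```

servo_tool(moves=[[0.2,0.6,0,0,0,-0.5,-1],[0.3,1,0,0,0,-0.7,-1],[0.3,1,0,0,0,-0.7,-1],[0.3,1,0,0,0,-0.7,-1],[0.3,1,0,0,0,-0.7,-1],[0.3,1,0,0,0,-0.7,-1],[0.3,1,0,0,0,-0.7,-1],[0.3,1,0,0,0,-0.7,-1]])

```text
clock: 51.58
position: [0.4703, -0.2449, 0.1921]
eef_rot: [180.0, -0.1, 122.5]
contact_force: [-0.7, 0.3, -0.2]
gripper_width: 0.095
grip_force: 0.0
```

servo_tool(moves=[[0.3,1,0,0,0,-0.7,-1],[0.3,1,0,0,0,-0.7,-1],[0.3,1,0,0,0,-0.7,-1],[0.3,1,0,0,0,-0.7,-1],[0.3,1,0,0,0,-0.7,-1],[0.3,1,0,0,0,-0.7,-1],[0.3,1,0,0,0,-0.7,-1],[0.3,0.77,0,0,0,-0.36,-1]])

```text
clock: 52.25
position: [0.5297, -0.05, 0.1921]
eef_rot: [-180.0, -0.1, 96.2]
contact_force: [0.3, 0.4, 0.3]
gripper_width: 0.0949
grip_force: 0.0
```

servo_tool(moves=[[0.1,0,0,0,0,-0.3,-1],[0,0,0,0,0,0,-1],[0,0,0,0,0,0,-1]])

```text
clock: 52.5
position: [0.532, -0.0521, 0.1921]
eef_rot: [-180.0, -0.0, 94.9]
contact_force: [-0.0, -0.2, 0.4]
gripper_width: 0.095
grip_force: 0.0
```

servo_tool(moves=[[-0.04,-0.1,-0.8,0,0,0.16,-1],[0,0,-1,0,0,0,-1],[0,0,-1,0,0,0,-1],[0,0,-1,0,0,0,-1],[0,0,-0.8,0,0,0,-1],[0,0,-0.6,0,0,0,-1],[0,0,-0.4,0,0,0,-1],[0,0,-0.2,0,0,0,-1]])

```text
clock: 53.17
position: [0.5298, -0.0559, 0.0457]
eef_rot: [-179.8, -0.1, 95.5]
contact_force: [-0.5, 0.5, 0.8]
gripper_width: 0.0951
grip_force: 0.0
```

servo_tool(moves=[[0,0,0,0,0,0,1],[0,0,0,0,0,0,1],[0,0,0,0,0,0,1],[0,0,0,0,0,0,1],[0,0,0,0,0,0,1],[0,0,0,0,0,0,1],[0,0,0,0,0,0,1],[0,0,0,0,0,0,1]])

```text
clock: 53.83
position: [0.5311, -0.056, 0.0478]
eef_rot: [180.0, 0.0, 95.6]
contact_force: [-0.8, 0.8, 0.6]
gripper_width: 0.0498
grip_force: 30.0
```

servo_tool(moves=[[0,0,0,0,0,0,1],[0,0,0,0,0,0,1],[0,0,0.2,0,0,0,1],[0,0,0.3,0,0,0,1],[0,0,0.1,0,0,0.05,1],[0,0,0,0,0,0,1],[0,0,0,0,0,0,1]])

```text
clock: 54.42
position: [0.5312, -0.056, 0.0628]
eef_rot: [180.0, 0.0, 95.8]
contact_force: [0.2, 0.4, -1.3]
gripper_width: 0.0498
grip_force: 30.0
```

servo_tool(moves=[[0.33,-0.06,0,0,0,0.08,1],[0.5,-0.08,0,0,0,0,1],[0.4,-0.07,0,0,0,0,1],[0.1,-0.02,0,0,0,0,1],[0,0,-0.2,0,0,0,1],[0,0,-0.25,0,0,0,1],[0,0,-0.1,0,0,0,1],[0,0,0,0,0,0,1]])

```text
clock: 55.08
position: [0.5634, -0.0615, 0.0479]
eef_rot: [-179.9, -0.0, 96.2]
contact_force: [-0.8, 0.4, -1.1]
gripper_width: 0.0495
grip_force: 30.0
```

servo_tool(moves=[[0,0,-0.06,0,0,0,1],[0,0,0,0,0,0,1],[0,0,0,0,0,0,1]])

```text
clock: 55.33
position: [0.5637, -0.0615, 0.0477]
eef_rot: [-179.9, -0.0, 96.2]
contact_force: [-3.7, 1.3, 4.6]
gripper_width: 0.0499
grip_force: 30.0
```

servo_tool(moves=[[0,0,-0.03,0,0,0,1],[0,0,0,0,0,0,1],[0,0,0,0,0,0,1]])

```text
clock: 55.58
position: [0.5637, -0.0616, 0.0477]
eef_rot: [-179.9, -0.0, 96.2]
contact_force: [-5.9, 1.0, 9.4]
gripper_width: 0.0497
grip_force: 30.0
```

servo_tool(moves=[[0,0,0.08,0,0,0,-1],[0,0,0,0,0,0,-1],[0,0,0,0,0,0,-1],[0,0,0,0,0,0,-1],[0,0,0.4,0,0,0,-1],[0,0,0.8,0,0,0,-1],[0,0,1,0,0,0,-1],[0,0,1,0,0,0,-1]])

```text
clock: 56.25
position: [0.5637, -0.0616, 0.1292]
eef_rot: [-179.9, -0.0, 96.2]
contact_force: [-0.4, -0.7, 0.1]
gripper_width: 0.0939
grip_force: 0.0
```

servo_tool(moves=[[0,-0.3,1,0,0,0.6,-1],[0,-0.7,1,0,0,0.7,-1],[-0.3,-1,0.6,0,0,0.7,-1],[-0.4,-1,0,0,0,0.7,-1],[-0.4,-1,0,0,0,0.7,-1],[-0.4,-1,0,0,0,0.7,-1],[-0.4,-1,0,0,0,0.7,-1],[-0.4,-1,0,0,0,0.7,-1]])

```text
clock: 56.92
position: [0.5062, -0.2378, 0.1942]
eef_rot: [180.0, 0.0, 123.9]
contact_force: [-0.5, 0.3, -0.4]
gripper_width: 0.095
grip_force: 0.0
```

servo_tool(moves=[[-0.4,-1,0,0,0,0.7,-1],[-0.4,-1,0,0,0,0.7,-1],[-0.4,-1,0,0,0,0.7,-1],[-0.4,-1,0,0,0,0.7,-1],[-0.4,-1,0,0,0,0.7,-1],[-0.4,-1,0,0,0,0.7,-1],[-0.4,-0.9,0,0,0,0.7,-1],[-0.1,-0.3,0,0,0,0.2,-1]])

```text
clock: 57.58
position: [0.4328, -0.4195, 0.1941]
eef_rot: [-179.9, 0.0, 149.2]
contact_force: [0.6, -0.2, -0.9]
gripper_width: 0.0952
grip_force: 0.0
```

```bash
python3 - <<'E'
from yaw import *
T=imaging.get_image("top");cv2.imwrite("pics/t9.png",T);S=imaging.get_image("scene");cv2.imwrite("pics/s9.png",S)
for p in((.5036,-.1468),(.4953,-.0671),(.4865,.0124)): print(*fy("top",T,(p[0]+.069,p[1]+.006)))
print("crank",ray("top",(427.6,163.3),.112)); print(telemetry.sense()["position"],telemetry.sense()["eef_rot"])
# dark blob of the crank cap
g=cv2.cvtColor(T,cv2.COLOR_BGR2GRAY); sub=g[155:172,418:438]; yx=np.argwhere(sub<28); print(len(yx),sub.min(),ray("top",(yx[:,1].mean()+418,yx[:,0].mean()+155),.108))
E
```

```text
[ 0.5703 -0.1401  5.3248] 0.0724 [  5   7  22  19 315]
[ 0.5608 -0.0597  5.9932] 0.0572 [  5   7  21  19 307]
[0.5544 0.0182 5.4732] 0.0472 [  6   7  21  18 299]
crank [ 0.56374996 -0.2679296   0.112     ]
[ 0.43351046 -0.41811642  0.19389623] [-1.79988384e+02  2.06170502e-02  1.49050202e+02]
24 0 [ 0.5586286  -0.26004433  0.108     ]
```

servo_tool(moves=[[0.5,0.5,0,0,0,0.7,-1],[0.8,0.9,0,0,0,0.8,-1],[0.8,0.9,0,0,0,0.8,-1],[0.8,0.9,0,0,0,0.8,-1],[0.8,0.9,-0.4,0,0,0.8,-1],[0.8,0.9,-0.8,0,0,0.8,-1],[0.5,0.7,-0.8,0,0,0.7,-1],[0.2,0.3,-0.4,0,0,0.7,-1]])

```text
clock: 58.35
position: [0.5649, -0.2624, 0.1312]
eef_rot: [179.9, -0.1, -180.0]
contact_force: [-1.1, -0.3, -1.5]
gripper_width: 0.0953
grip_force: 0.0
```

servo_tool(moves=[[0,0,0,0,0,0,-1],[0,0,0,0,0,0,-1]])

```text
clock: 58.52
position: [0.5642, -0.2654, 0.1331]
eef_rot: [180.0, -0.1, 179.7]
contact_force: [-1.2, -0.1, 0.5]
gripper_width: 0.0951
grip_force: 0.0
```

servo_tool(moves=[[0,-0.1,-0.5,0,0,0,-1],[0,0,-0.6,0,0,0,-1],[0,0,-0.5,0,0,0,-1],[0,0,-0.4,0,0,0,-1],[0,0,-0.1,0,0,0,-1],[0,0,0,0,0,0,0.3],[0,0,0,0,0,0,0.3],[0,0,0,0,0,0,0.3]])

```text
clock: 59.18
position: [0.5648, -0.2697, 0.0819]
eef_rot: [-180.0, 0.1, 179.7]
contact_force: [0.0, 0.6, -0.3]
gripper_width: 0.0803
grip_force: 0.0
```

servo_tool(moves=[[0,0,0,0,0,0,1],[0,0,0,0,0,0,1],[0,0,0,0,0,0,1],[0,0,0,0,0,0,1],[0,0,0,0,0,0,1],[0,0,0,0,0,0,1],[0,0,0,0,0,0,1],[0,0,0,0,0,0,1]])

```text
clock: 59.85
position: [0.5642, -0.2692, 0.0809]
eef_rot: [180.0, -0.0, 179.7]
contact_force: [-0.4, -0.3, -0.6]
gripper_width: 0.0269
grip_force: 0.0
```

servo_tool(moves=[[0,0,0,0,0,0,1],[0,0,0,0,0,0,1],[0,0,0,0,0,0,1],[0,0,0,0,0,0,1]])

```text
clock: 60.18
position: [0.5642, -0.269, 0.0809]
eef_rot: [180.0, 0.0, 179.7]
contact_force: [0.8, 1.1, -0.1]
gripper_width: 0.019
grip_force: 30.0
```

servo_tool(moves=[[0.02,-0.1,0,0,0,0,1],[0.02,-0.1,0,0,0,0,1],[0,0,0,0,0,0,1],[0,0,0,0,0,0,1]])

```text
clock: 60.52
position: [0.5652, -0.2743, 0.0809]
eef_rot: [-180.0, -0.0, 179.7]
contact_force: [1.1, 1.6, 0.7]
gripper_width: 0.0196
grip_force: 30.0
```

servo_tool(moves=[[0.02,-0.15,0,0,0,0,1],[0.01,-0.15,0,0,0,0,1],[0,0,0,0,0,0,1]])

```text
clock: 60.77
position: [0.5654, -0.2759, 0.0808]
eef_rot: [179.2, -0.2, 179.6]
contact_force: [-3.4, 19.6, 9.8]
gripper_width: 0.0191
grip_force: 30.0
```

servo_tool(moves=[[0,-0.15,0,0,0,0,1],[-0.01,-0.15,0,0,0,0,1],[0,0,0,0,0,0,1]])

```text
clock: 61.02
position: [0.5654, -0.2764, 0.0807]
eef_rot: [178.5, -0.3, 179.6]
contact_force: [-2.5, 39.7, 14.9]
gripper_width: 0.0196
grip_force: 30.0
```

servo_tool(moves=[[-0.02,-0.15,0,0,0,0,1],[-0.03,-0.15,0,0,0,0,1],[0,0,0,0,0,0,1]])

```text
clock: 61.27
position: [0.5652, -0.2774, 0.0806]
eef_rot: [177.7, -0.2, 179.6]
contact_force: [0.9, 59.2, 20.8]
gripper_width: 0.0202
grip_force: 30.0
```

Hard stop: force climbs to 59 N with no further motion. I'll ease off and release, then check the carriage against the stops.

servo_tool(moves=[[0.02,0.25,0,0,0,0,1],[0.01,0.2,0,0,0,0,1],[0,0.12,0,0,0,0,1],[0,0,0,0,0,0,1],[0,0,0,0,0,0,1]])

```text
clock: 61.68
position: [0.5653, -0.2759, 0.0808]
eef_rot: [179.3, -0.1, 179.7]
contact_force: [-0.8, 20.1, 6.8]
gripper_width: 0.0195
grip_force: 30.0
```

```bash
python3 - <<'E'
from yaw import *
e=np.array([.99425,.1071]);n=np.array([-.1071,.99425]); hub=np.array([.5185,-.281])
for f in("top0","t9"):
    g=cv2.cvtColor(cv2.imread(f"pics/{f}.png"),cv2.COLOR_BGR2GRAY).astype(np.float32)
    for yb in(.118,.125,.132,.298,.305,.312):
        x=np.arange(.05,.16,.001); P=np.c_[hub+yb*n+x[:,None]*e,np.full(len(x),.032)]
        u=proj("top",P).astype(np.float32); v=cv2.remap(g,u[:,0].reshape(-1,1),u[:,1].reshape(-1,1),cv2.INTER_LINEAR).ravel()
        print(f,yb,"x95..150:",v[45:101:3].astype(int))
print(telemetry.sense()["contact_force"],telemetry.sense()["position"])
E
```

```text
top0 0.118 x95..150: [108 108 108 112 111 111 109 108 107  74  45  57  66  66  67  81  96 101
 101]
top0 0.125 x95..150: [155 156 156 155 156 155 155 155 144 101  64  61  66  66  69  81  95 101
 100]
top0 0.132 x95..150: [137 142 147 146 145 145 144 139 124  91  57  57  66  65  68  91 101 101
 102]
top0 0.298 x95..150: [122 125 125 126 125 123 122 123 115  84  46  57  67  65  72  91  99 101
 102]
top0 0.305 x95..150: [152 151 151 151 151 151 152 151 149 104  47  54  64  65  68  83  98 101
 101]
top0 0.312 x95..150: [110 118 131 126 116 111 107 109 105  70  50  57  63  63  65  76  94 103
 102]
t9 0.118 x95..150: [140 152 167 174 174 174 174 174 174 132  71  65  71  71  71  85 102 108
 108]
t9 0.125 x95..150: [126 140 158 174 173 170 164 165 168 135  82  66  72  70  72  86 102 107
 106]
t9 0.132 x95..150: [109 128 148 147 131 125 110  73  74  93  70  60  69  69  74  94 105 107
 107]
t9 0.298 x95..150: [ 95 136 152 147 128 119  99  69  71 108  85  61  71  69  77  96 107 108
 109]
t9 0.305 x95..150: [ 96 118 153 170 175 171 154 155 170 147  90  64  67  68  71  90 104 108
 108]
t9 0.312 x95..150: [ 91 152 175 174 173 173 174 174 174 137  83  65  67  68  70  82 101 109
 108]
[-0.75497044 20.07751855  6.81754037] [ 0.56527076 -0.27585563  0.08079007]
```

At t9 the carriage edge already abutted the stop faces with no gap, so it is home. Releasing and clearing off.

servo_tool(moves=[[0,0.16,0,0,0,0,1],[0,0,0,0,0,0,1],[0,0,0,0,0,0,-0.4],[0,0,0,0,0,0,-0.4],[0,0,0,0,0,0,-0.4],[0,0,0,0,0,0,-0.4],[0,0,0,0,0,0,-0.4],[0,0,0.4,0,0,0,-0.4]])

```text
clock: 62.35
position: [0.5637, -0.278, 0.0889]
eef_rot: [179.9, -0.2, 179.7]
contact_force: [-0.3, 0.1, -0.3]
gripper_width: 0.0541
grip_force: 0.0
```

servo_tool(moves=[[0,0,0.8,0,0,0,-0.4],[0,0,1,0,0,0,-0.4],[-0.2,-0.2,1,0,0,0,-0.4],[-0.7,-0.7,1,0,0,0,-0.4],[-0.9,-0.9,0,0,0,0,-0.4],[-1,-1,0,0,0,0,-0.4],[-1,-1,0,0,0,0,-0.4],[-0.8,-0.8,0,0,0,0,-0.4]])

```text
clock: 63.02
position: [0.4487, -0.3952, 0.1873]
eef_rot: [-179.9, 0.0, 179.7]
contact_force: [0.0, -0.4, -0.3]
gripper_width: 0.0667
grip_force: 0.0
```

servo_tool(moves=[[-0.5,-0.8,0,0,0,0,-0.4],[-0.5,-0.8,0,0,0,0,-0.4],[0,-0.4,0,0,0,0,-0.4],[0,0,0,0,0,0,-0.4],[0,0,0,0,0,0,-0.4]])

```text
clock: 63.43
position: [0.4255, -0.4436, 0.1864]
eef_rot: [180.0, 0.0, 179.7]
contact_force: [-0.0, -0.2, -0.1]
gripper_width: 0.0664
grip_force: 0.0
```

```bash
python3 - <<'E'
from yaw import *
T=imaging.get_image("top");S=imaging.get_image("scene");cv2.imwrite("pics/t10.png",T);cv2.imwrite("pics/s10.png",S)
for p in((.5036,-.1468),(.4953,-.0671),(.4865,.0124)): print(*fy("top",T,(p[0]+.069,p[1]+.006)))
S5=cv2.imread("pics/s5.png").astype(int)
print("shield region diff",np.abs(S[225:275,300:345].astype(int)-S5[225:275,300:345]).mean())
g=cv2.cvtColor(T,cv2.COLOR_BGR2GRAY);e=np.array([.99425,.1071]);n=np.array([-.1071,.99425]); hub=np.array([.5185,-.281])
for yb in(.118,.312):
    x=np.arange(.05,.16,.001);P=np.c_[hub+yb*n+x[:,None]*e,np.full(len(x),.032)];u=proj("top",P).astype(np.float32)
    print(cv2.remap(g,u[:,0].reshape(-1,1),u[:,1].reshape(-1,1),cv2.INTER_LINEAR).ravel()[60:90:2])
s=telemetry.sense();print(s["position"],s["contact_force"],s["gripper_width"],s["clock"])
E
```

```text
[ 0.5707 -0.1402  5.2514] 0.0728 [  5   7  22  18 317]
[ 0.5613 -0.0599  4.3121] 0.062 [  5   7  21  19 309]
[0.5549 0.0182 5.4827] 0.0499 [  6   6  21  19 301]
shield region diff 2.884
[174 174 174 173 173 166 148 114  83  70  69  72  71  71  73]
[173 174 174 174 174 172 141 107  71  68  67  68  69  69  71]
[ 0.42590216 -0.44259608  0.18600907] [ 0.88024062  0.37230753 -0.21781246] 0.06703428110971031 63.5333
```

```bash
python3 -c "
from plant import finish_job
print(finish_job())"
```

```text
the job is handed in; nothing more can be done
None
```

The job is handed in: the shield hangs on the peg, all three gold chests stand on their own pads within about 2° of square to the lamp (the middle one was knocked back during winding and put right), and the carriage is wound home against its stops, with nothing held.

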